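# Load, clamp and start the sample mixer

## Task

Get the mixer running with the samples in it: loosen the black clamp knob on the mixer (nobody noted whether its screw is right- or left-handed, so try it and feel which way it gives), stand every amber jar upright on the platform between the clamp bar and the rear rail, and tighten the knob again until the bar holds all the jars snugly. Then press the blue, the yellow and the green key fully down, one at a time and in that order, letting each spring back. Never press the red key, and leave the flask and the blue tip box where they are.

Things in the scene. Friction and masses are not known exactly. Their poses are not given: they have to be found in the camera images.
- mixer: white bench-top orbital mixer, fixed; housing 300 mm (x) by 350 mm (y), 60 mm high. Origin: centre of its underside, on the bench; its x axis points from the key deck (side near the robot) to the rear rail, y along the rail, z up
- platform (a point): middle of the metal platform's top (black rubber mat), 75 mm above the bench, at mixer x +50, y 0; the platform covers mixer x -43 to +147 mm, y -170 to +170 mm and carries the jars
- rail_face (a point): middle of the rear rail's face that looks towards the clamp bar, 11 mm above the platform, at mixer x +90, y +35. The rail is a fixed steel bar 12 mm thick, 270 mm long along y (mixer y -100 to +170), its top 22 mm above the platform. The jars belong in the gap between clamp bar and rail
- clamp_knob (a point): the mixer's clamp knob, a round black fluted grip 42 mm across, 32 mm high, white mark on top, axis vertical; this point is on its axis, 14 mm below its top and 30 mm above the 50 mm square column it stands on. It does not rise; friction 0.08 Nm. Clamps a and b look alike but are of opposite hand: one is fitted on the mixer, the other is a spare in a cradle on the left. Tightening meets a hard stop, loosening runs free
- clamp_a_knob (a joint): rotation in rad of the knob of clamp a (the fitted one or the spare, not stated which: the one that changes as the mixer's knob is turned is fitted): 0 screwed right in (hard stop), grows as the clamp is loosened, 3.4 fully loose (hard stop); starts between 0 and 0.3. Does not tell whether loosening is clockwise or counter-clockwise
- clamp_a_bar (a joint): travel of the bar of clamp a (steel, parallel to the rail on its mixer -x side, as long and as high, 12 mm thick) in m, driven only by the knob, 10 mm per rad: 0 shut (44 mm gap between bar and rail), 0.034 fully open (78 mm gap). It grips 56 mm jars at about 0.012
- clamp_b_knob (a joint): rotation in rad of the knob of clamp b (the fitted one or the spare, not stated which: the one that changes as the mixer's knob is turned is fitted): 0 screwed right in (hard stop), grows as the clamp is loosened, 3.4 fully loose (hard stop); starts between 0 and 0.3. Does not tell whether loosening is clockwise or counter-clockwise
- clamp_b_bar (a joint): travel of the bar of clamp b (steel, parallel to the rail on its mixer -x side, as long and as high, 12 mm thick) in m, driven only by the knob, 10 mm per rad: 0 shut (44 mm gap between bar and rail), 0.034 fully open (78 mm gap). It grips 56 mm jars at about 0.012
- jar1_mid (a point): centre, half-way up, of an amber jar with a white screw cap, a squat upright cylinder 56 mm across and 62 mm high, about 0.2 kg, heavy base; z is its axis. Two to four of the four jars are present, standing on the bench to either side of the mixer
- jar2_mid (a point): centre, half-way up, of an amber jar with a white screw cap, a squat upright cylinder 56 mm across and 62 mm high, about 0.2 kg, heavy base; z is its axis. Two to four of the four jars are present, standing on the bench to either side of the mixer
- jar3_mid (a point): centre, half-way up, of an amber jar with a white screw cap, a squat upright cylinder 56 mm across and 62 mm high, about 0.2 kg, heavy base; z is its axis. Two to four of the four jars are present, standing on the bench to either side of the mixer
- jar4_mid (a point): centre, half-way up, of an amber jar with a white screw cap, a squat upright cylinder 56 mm across and 62 mm high, about 0.2 kg, heavy base; z is its axis. Two to four of the four jars are present, standing on the bench to either side of the mixer
- key_blue_top (a point): centre of the top of the blue key, a round push key 28 mm across on the mixer's key deck (the four keys stand 58 mm apart in a row, in varying order; each top is 18 mm above the deck), pressed straight down
- key_blue (a joint): how far that key is pressed, m: 0 up, 0.006 fully down, which takes 4 N; springs back
- key_yellow_top (a point): centre of the top of the yellow key, a round push key 28 mm across on the mixer's key deck (the four keys stand 58 mm apart in a row, in varying order; each top is 18 mm above the deck), pressed straight down
- key_yellow (a joint): how far that key is pressed, m: 0 up, 0.006 fully down, which takes 4 N; springs back
- key_green_top (a point): centre of the top of the green key, a round push key 28 mm across on the mixer's key deck (the four keys stand 58 mm apart in a row, in varying order; each top is 18 mm above the deck), pressed straight down
- key_green (a joint): how far that key is pressed, m: 0 up, 0.006 fully down, which takes 4 N; springs back
- key_red_top (a point): centre of the top of the red key, a round push key 28 mm across on the mixer's key deck (the four keys stand 58 mm apart in a row, in varying order; each top is 18 mm above the deck), pressed straight down (stop: not to be pressed)
- key_red (a joint): how far that key is pressed, m: 0 up, 0.006 fully down, which takes 4 N; springs back
- flask: tall clear bottle with a blue cap, 70 mm across, 170 mm high, origin at the centre of its underside; not to be moved
- tipbox: blue pipette-tip box 120 by 85 by 54 mm, origin at the centre of its underside; not to be moved
There are look-alikes about, which are no part of the job. Leave any brown or purple look-alike of the part that bears jar1_mid alone.

How it is judged:
By the outcome, as a careful person would: the job done as asked, in the order asked, and still so for the second after the job is handed in, with the robot touching nothing.
Of jar1, jar2, jar3, jar4 only 2 to 4 are there at a start; the rules pass over those that are not, and their reading is None.
At some moment in a run one of jar1, jar2, jar3, jar4 may be knocked a few centimetres aside while the robot is not near it.
It also fails if it takes over 210 s, if anything falls off the work surface, if the arm or the gripper's body presses on something with over 40 N, if the wrist force passes 120 N, or if a joint passes its speed limit or range.

## Robot

A 6-joint arm with a two-finger parallel gripper is mounted at the origin on the work surface. World frame = base frame: x ahead of the robot, y to its left, z up, the work surface at z = 0. Lengths are in mm, angles in rad, forces in N, time in s.
With the tool pointing down it reaches from about 300 to 775 mm from the base axis. Payload 14.6 kg.
Tool frame: the origin (TCP) lies on the centre line of the jaws, within the pads' length; the fingertips stand 22 mm ahead of it and the grasp point (between the pads) lies 3 mm ahead of it (manip.tcp_to_tips is the distance from the TCP to the fingertips, in mm); z points along the fingers, y is the direction in which the jaws open and shut (so a half turn about z gives the same grasp; the last joint's range is limited). The gripper opens to 94 mm and grips with 3 to 60 N. Pads are 16 mm wide; open, the fingers measure 119 mm over their backs; the gripper's body (75 mm by 177 mm) begins 78 mm behind the grasp point.
Start: joints at [1.153, 0.3, 1.521, -0, 1.321, -0.067], TCP at [189.004, 516.495, 227.446] pointing down, gripper open.
Joint ranges: [-3.03, 3.03], [-0.79, 2.21], [0.23, 2.52], [-1.04, 4.18], [0, 3.07], [-2.55, 2.55]. Speed limits (rad/s): [2.22, 2.22, 2.57, 3.14, 3.14, 3.14].

## Interface

Orientations are given as [roll, pitch, yaw] about the fixed x, y, z axes, in that order (R = Rz(yaw) Ry(pitch) Rx(roll)).
In Python, from cell import manip, vision, workorder gives the robot as it stands.
- The arm moves only by the tool carry_out, never from a script. Its argument "deltas" is a list of rows, each a list of 3 entries, a list of its own where there are three numbers: the shift along the tool's x, y, z in cm, then the turn about the tool's z in degrees, then the opening, from 0 (shut) to 1 (fully open). A call has 1 to 20 rows; each row shifts and turns the commanded pose from where the row before left it, along the tool's axes as they then stand; what a row does not reach is not made up. A row lasts 1/12 s, in which the tool goes at most 41.7 mm and 7.16 degrees, less where a joint would pass 70% of its speed; a pose out of reach is approached as far as the arm can. A call with a gripper value outside its range is refused whole. The fingers move at their own pace and stop on an object; "grip_force" is the grip in N (left out, the last holds). Time passes only in rows, so rows that do not move let the fingers close. It gives the time, the measured TCP pose, the force and the opening at its end, in the units of the state.
- manip.read_state(): the state, without advancing time (a new reading comes with each control period).
- vision.camera(name): name is "scene" or "top" or "wrist"; returns (picture, depth): 420x560x3 uint8, red, green, blue; 420x560 float32, mm along the optical axis (not along the pixel's ray), 0 where there is no reading.
- vision.calibration(name): a dict with "mtx" (3x3 intrinsics, pixels), "eye" and "orientation" of the camera in the world. Camera axes: x right, y down, z forward; pixel columns grow to the right and rows downward; lengths in mm; the calibration is good to about 2 mm. A picture is of the moment at which its call begins: read the wrist's pose just before it. calibration takes no time and is no camera call; for the wrist camera it gives the pose at the moment of the call.
- workorder.sign_off(): hands the job in, once; it reports no verdict.
The state is a dict: "clock": time; "joints": joint angles; "qd": joint speeds; "effort": joint torques, N m; "eef_pos": TCP position; "eef_rot": TCP orientation; "wrist_force": force on the tool from outside, world axes, zero at the start; "moment": the same for the moment, N m; "finger_gap": finger opening in mm.
Only numpy, scipy, OpenCV 4.12 (cv2) and the standard library are available. Lean on these libraries where they do the work, as an engineer would, in place of code of your own. Each camera call takes 0.05 s, during which the arm holds its last target.

## Working session

There is one attempt and no reset: what is moved stays moved. The work goes in short steps, Python scripts to look and compute and a tool call to move; the robot and the scene stay as the last step left them, time stands still between calls to the robot, and variables do not carry over. Pictures are saved under pics/ and viewed, and the job is handed in when it is done.

Besides the shell and the picture viewer there is one more tool, called after "Call:" as a command line: name --argument value ..., lists and objects as JSON in quotes. carry_out: Moves the arm, as the interface text tells. Its arguments: {"type":"object","properties":{"deltas":{"type":"array","items":{"type":"array"}},"grip_force":{"type":"number"}},"required":["deltas"]}

```bash
mkdir -p pics; ls; python3 - <<'E'
from cell import manip, vision, workorder
import cv2
print(manip.read_state()); print(manip.tcp_to_tips)
for n in ["scene","top","wrist"]:
    p,d=vision.camera(n); cv2.imwrite(f"pics/{n}0.png",p[:,:,::-1]); c=vision.calibration(n); print(n,c)
    import numpy as np; np.savez(f"pics/{n}0.npz",p=p,d=d,mtx=c["mtx"],eye=c["eye"],o=c["orientation"])
E
```

```text
pics
{'clock': 0.0, 'joints': array([ 1.15337774e+00,  3.00478891e-01,  1.52158575e+00,  6.08383755e-07,
        1.32071099e+00, -6.65782532e-02]), 'qd': array([ 1.94768896e-03, -2.44988979e-05, -2.50026337e-04,  7.74417130e-05,
        2.04689666e-04,  5.90386456e-04]), 'effort': array([ 1.77947327e-04, -5.31790280e+01, -3.52749324e+01,  7.08754733e-02,
        2.42581952e-02, -9.21481796e-05]), 'eef_pos': array([188.92084403, 516.27753552, 226.88007043]), 'eef_rot': array([-3.14041233e+00, -7.92905676e-05,  2.79075213e+00]), 'wrist_force': array([ 1.1278519 , -0.07962694,  0.38104544]), 'moment': array([-0.01626279, -0.06245183, -0.00891456]), 'finger_gap': 94.15095023847957}
22.0
scene {'mtx': array([[493.55073918,   0.        , 272.93671713],
       [  0.        , 493.55073918, 209.35467891],
       [  0.        ,   0.        ,   1.        ]]), 'eye': array([1544.58795143, -195.07887973, 1318.9966227 ]), 'orientation': array([-2.42016343,  0.00890717,  1.38631462])}
top {'mtx': array([[436.59345999,   0.        , 281.48347786],
       [  0.        , 436.59345999, 204.16887201],
       [  0.        ,   0.        ,   1.        ]]), 'eye': array([ 302.04118995,   -4.47460458, 1278.4035005 ]), 'orientation': array([-2.94481709,  0.00373182, -1.57057768])}
wrist {'mtx': array([[313.98433577,   0.        , 278.32206028],
       [  0.        , 313.98433577, 205.9299296 ],
       [  0.        ,   0.        ,   1.        ]]), 'eye': array([126.75442536, 538.75731182, 383.86615819]), 'orientation': array([ 2.90841419e+00, -3.72107106e-04,  1.21923120e+00])}
```

View pics/scene0.png

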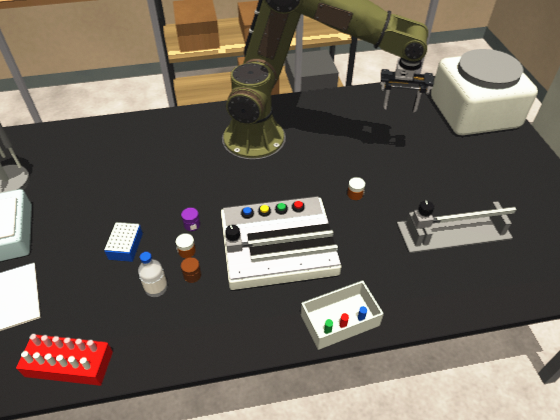

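View pics/top0.png

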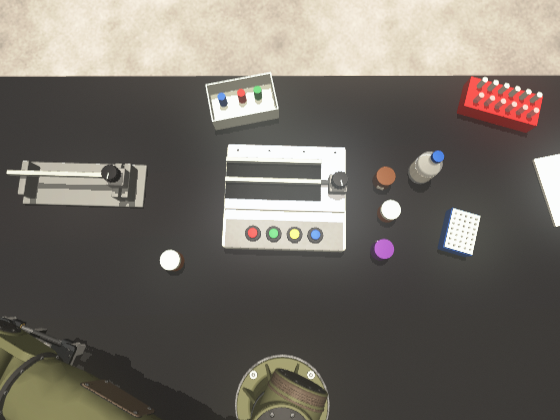

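View pics/wrist0.png

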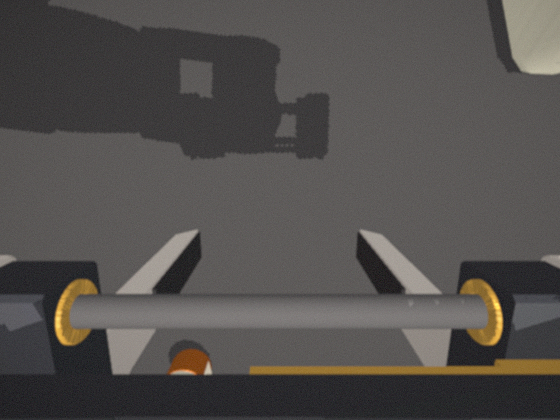

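```bash
cat > h.py <<'E'
import numpy as np, cv2
from scipy.spatial.transform import Rotation as R
from cell import manip, vision, workorder
def cap(n,tag=None):
    c=vision.calibration(n); p,d=vision.camera(n)
    if tag: cv2.imwrite(f"pics/{tag}.png",p[:,:,::-1])
    return p,d,c
def cloud(d,c):
    K=np.array(c["mtx"]); v,u=np.mgrid[:d.shape[0],:d.shape[1]]
    P=np.stack([(u-K[0,2])/K[0,0]*d,(v-K[1,2])/K[1,1]*d,d],-1)
    return P@R.from_euler('xyz',c["orientation"]).as_matrix().T+np.array(c["eye"])
def load(n):
    z=np.load(f"pics/{n}.npz"); return z["p"],z["d"],dict(mtx=z["mtx"],eye=z["eye"],orientation=z["o"])
def crop(p,x0,x1,y0,y1,s,tag):
    cv2.imwrite(f"pics/{tag}.png",cv2.resize(p[y0:y1,x0:x1,::-1],None,fx=s,fy=s,interpolation=cv2.INTER_CUBIC))
E
python3 - <<'E'
from h import *
p,d,c=load("top0"); W=cloud(d,c)
np.set_printoptions(precision=1,suppress=True)
for n,(u,v) in dict(jarL=(170,260),jarR=(390,211),brown=(386,177),purple=(384,249),knob=(338,181),red=(253,233),green=(273,233),yel=(294,234),blue=(315,235),bench=(200,330),hous=(230,240),plat=(270,195),rail=(270,163),bar=(270,181),flask=(430,168),tip=(460,230),spare=(111,173)).items(): print(n,W[v,u],p[v,u])
print(W[260,0:560:40,:])
crop(p,150,430,130,280,2.8,"topc")
p,d,c=load("scene0"); crop(p,140,420,140,320,2.8,"scc")
E
```

```text
jarL [386.8 309.   62.8] [252 253 250]
jarR [ 524.2 -306.3   64.4] [252 253 251]
brown [ 623.6 -299.9   63.4] [180 123  89]
purple [ 417.  -284.6   64.2] [190 112 207]
knob [ 586.2 -148.8  164.1] [117 116 112]
red [459.6  78.7  81.1] [250 121 113]
green [459.5  23.4  81.5] [150 238 161]
yel [456.3 -34.4  84.8] [252 253 164]
blue [453.8 -92.2  82.9] [131 181 245]
bench [194.5 230.5   0.3] [63 61 58]
hous [442.3 143.9  63. ] [219 212 200]
plat [568.6  32.5  73.8] [97 97 94]
rail [659.3  32.7  84.9] [111 113 104]
bar [603.2  32.   97.9] [242 245 235]
flask [ 631.8 -405.3  128.1] [201 195 180]
tip [ 470.3 -499.9   63.2] [252 253 250]
spare [609.  451.3 162.2] [73 71 67]
[[ 391.4  824.    -3.3]
 [ 390.9  703.     3.3]
 [ 391.4  589.7   -3.8]
 [ 390.9  470.     3.1]
 [ 387.   337.5   60.1]
 [ 391.3  238.    -1.4]
 [ 391.   120.9    2. ]
 [ 391.5    4.7   -5.2]
 [ 391.2 -111.9   -0.7]
 [ 391.  -227.7    2.3]
 [ 391.1 -344.2    0.7]
 [ 391.  -460.1    1.3]
 [ 390.9 -575.2    3.3]
 [ 391.  -692.     1.3]]
```

```bash
python3 - <<'E'
from h import *
print(R.from_euler('xyz',[-3.1404,0,2.79]).as_matrix())
E
```

```text
[[-9.38825404e-01  3.44393222e-01 -4.10742008e-04]
 [ 3.44393467e-01  9.38824737e-01 -1.11969322e-03]
 [ 2.71050543e-20 -1.19265331e-03 -9.99999289e-01]]
```

View pics/topc.png

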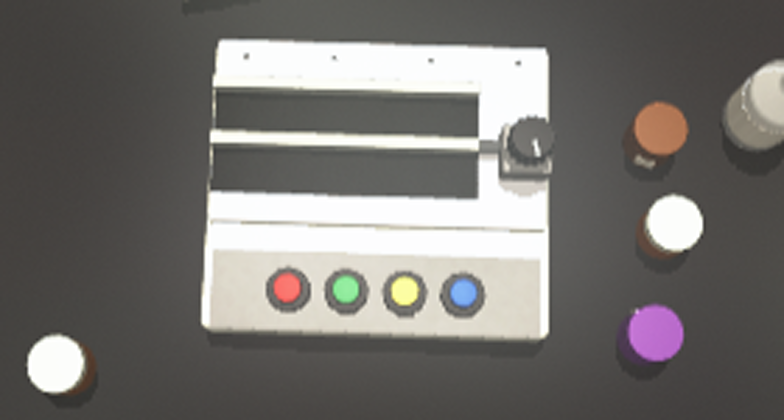

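View pics/scc.png

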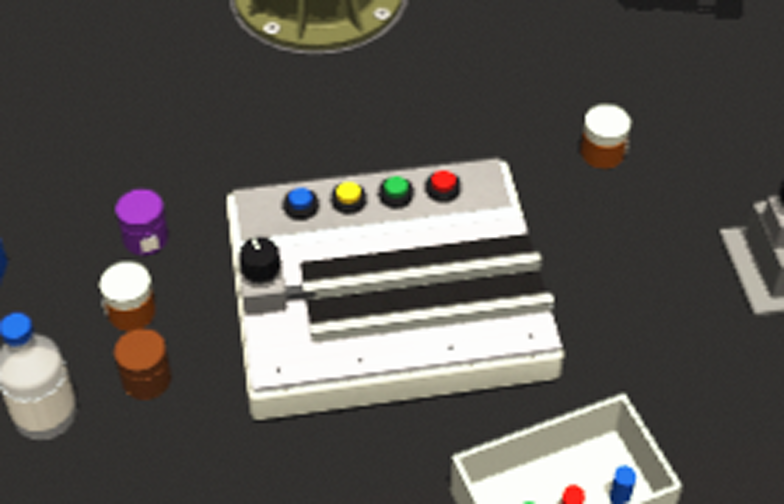

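```bash
cat >> h.py <<'E'
def ray(u,v,z,c):
    K=np.array(c["mtx"]); r=R.from_euler('xyz',c["orientation"]).as_matrix()@np.array([(u-K[0,2])/K[0,0],(v-K[1,2])/K[1,1],1.0]); e=np.array(c["eye"]); return e+r*(z-e[2])/r[2]
def proj(P,c):
    K=np.array(c["mtx"]); q=R.from_euler('xyz',c["orientation"]).as_matrix().T@(np.array(P,float)-np.array(c["eye"])); return K[0,0]*q[0]/q[2]+K[0,2],K[1,1]*q[1]/q[2]+K[1,2]
def blobs(p,lo,hi,mn=20):
    hsv=cv2.cvtColor(p,cv2.COLOR_RGB2HSV); m=cv2.inRange(hsv,np.array(lo),np.array(hi)); n,l,s,ce=cv2.connectedComponentsWithStats(m)
    return [(ce[i].round(1),s[i]) for i in range(1,n) if s[i,4]>=mn]
E
python3 - <<'E'
from h import *
np.set_printoptions(precision=1,suppress=True)
col=dict(red=((0,110,100),(6,255,255)),green=((50,80,80),(75,255,255)),yellow=((26,70,120),(33,255,255)),blue=((100,110,100),(120,255,255)),white=((0,0,238),(180,20,255)))
for n,z in (("top0",0),("scene0",0)):
    p,d,c=load(n)
    for k,(lo,hi) in col.items():
        for ce,s in blobs(p,lo,hi,25):
            zz=62 if k=="white" else 78
            X=ray(*ce,zz,c)
            if 250<X[0]<750 and abs(X[1])<420: print(n,k,ce,s,X)
E
```

```text
top0 red [252.1 232.4] [248 228   9  10  76] [461.7  81.4  78. ]
top0 green [273. 233.] [269 229   9   9  69] [460.   23.5  78. ]
top0 yellow [294.  233.5] [289 229  11  10  80] [458.6 -34.6  78. ]
top0 blue [315.  234.1] [311 230   9   9  69] [456.9 -92.6  78. ]
top0 white [289.2 158.9] [ 225  145  120   38 2408] [678.4 -22.2  62. ]
top0 white [286.9 211. ] [ 222  188  124   62 2517] [524.8 -15.2  62. ]
top0 white [390.7 209.4] [382 200  19  19 278] [ 529.3 -309.1   62. ]
top0 white [169.2 259.8] [160 250  20  20 299] [387.4 311.5  62. ]
scene0 red [297.8 204. ] [294 201   9   8  55] [461.8  81.2  78. ]
scene0 green [281. 206.] [277 203   9   7  51] [459.9  23.7  78. ]
scene0 yellow [264.  207.4] [260 205   9   6  46] [455.1 -33.6  78. ]
scene0 blue [247.  210.3] [243 207   9   8  51] [457.  -91.6  78. ]
scene0 white [356.5 182.9] [349 178  16  11 133] [389.3 311.1  62. ]
scene0 white [281.8 223.5] [237 198  90  44 945] [522.5  14.1  62. ]
scene0 white [223.4 220.1] [222 210   5  22  48] [ 470.9 -174.    62. ]
scene0 white [290.  236.7] [249 231  83  13 197] [581.9  29.3  62. ]
scene0 white [184.1 240.2] [176 234  17  13 176] [ 531.  -308.5   62. ]
scene0 white [293.4 251.5] [251 245  86  14 219] [641.9  27.6  62. ]
scene0 white [275.  263.3] [ 227  248  113   30 1678] [675.4 -37.8  62. ]
scene0 white [283.9 273.9] [230 266 110  16 166] [719.  -18.5  62. ]
```

```bash
python3 - <<'E'
from h import *
p,d,c=load("top0"); crop(p,215,355,140,255,5.6,"topd")
p,d,c=load("scene0"); crop(p,218,348,195,290,6,"scd")
E
```

```text
(no output)
```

View pics/topd.png

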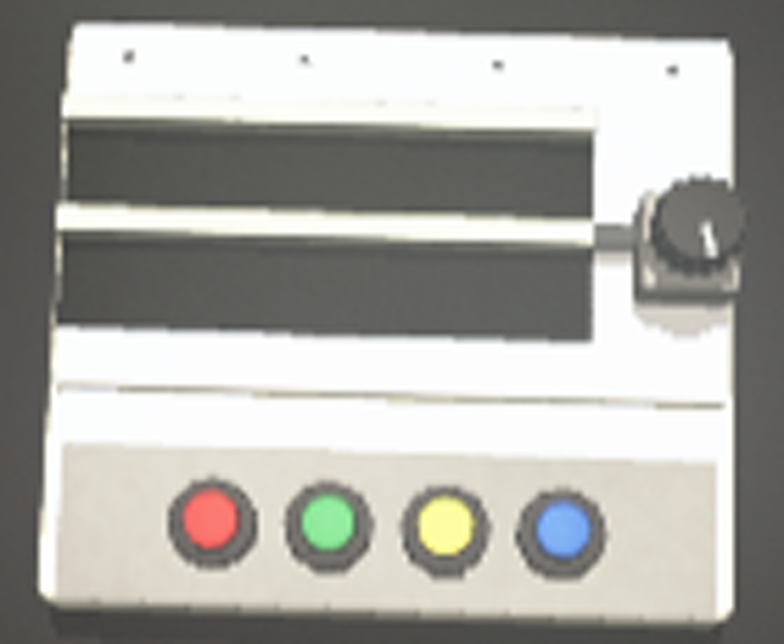

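View pics/scd.png

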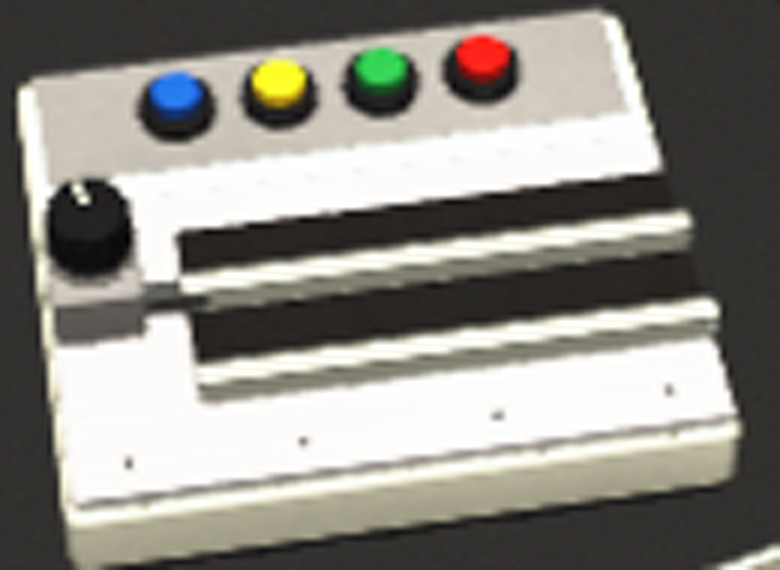

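```bash
python3 - <<'E'
from h import *
np.set_printoptions(precision=1,suppress=True)
p,d,c=load("top0")
T=lambda X,Y,z: ray(215+(X+.5)/5.6-.5,140+(Y+.5)/5.6-.5,z,c)
for n,a in dict(railL=(65,118,97),railR=(596,129,97),barLfront=(57,231,97),barRfront=(594,245,97),barRback=(594,220,97),platBL=(72,24,75),platBR=(733,42,75),housFL=(42,600,60),housFR=(733,620,60),knobtop=(697,219,151),knobtop2=(697,219,156), colFR=(738,292,107),colFL=(636,294,107),mark0=(705,222,151),mark1=(712,255,151)).items(): print(n,T(*a))
p,d,c=load("scene0")
T=lambda X,Y,z: ray(218+(X+.5)/6-.5,195+(Y+.5)/6-.5,z,c)
for n,a in dict(railL=(718,300,97),railR=(198,375,97),railRb=(205,388,97),barL=(690,212,97),barRback=(185,290,97),knobtop=(88,200,151),housBL=(737,490,0),colBR=(57,312,107),colBL=(143,300,107)).items(): print(n,T(*a))
W=cloud(*load("top0")[1:]); 
print(np.median(W[178:184,334:344].reshape(-1,3),0)); print(W[190,326:352,2]); print(W[181,326:352,2])
print(W[233,215:360:4,2])
E
```

```text
railL [662.6 155.7  97. ]
railR [ 656.6 -111.1   97. ]
barLfront [604.  158.3  97. ]
barRfront [ 596.7 -109.1   97. ]
barRback [ 609.5 -109.3   97. ]
platBL [719.8 156.4  75. ]
platBR [ 709.7 -184.5   75. ]
housFL [423.8 166.   60. ]
housFR [ 413.8 -178.2   60. ]
knobtop [ 595.9 -153.5  151. ]
knobtop2 [ 594.6 -152.8  156. ]
colFR [ 570.3 -178.5  107. ]
colFL [ 569.4 -128.4  107. ]
mark0 [ 594.4 -157.3  151. ]
mark1 [ 578.3 -160.2  151. ]
railL [666.9 160.3  97. ]
railR [ 662.9 -110.8   97. ]
railRb [ 671.6 -108.5   97. ]
barL [607.7 161.4  97. ]
barRback [ 608.1 -109.1   97. ]
knobtop [ 583.2 -152.7  151. ]
housBL [721.  164.7   0. ]
colBR [ 617.3 -176.2  107. ]
colBL [ 618.1 -131.9  107. ]
[ 588.6 -150.8  159.6]
[ 74.4  77.6  93.1 111.7 115.4 117.8 109.1 114.7 113.8 114.8 114.  117.
 114.8 110.3 116.4 116.7 120.5 114.1 113.2 115.1 112.    3.6   0.9   1.9
  -0.7   2.2]
[ 91.5  91.9  97.2 110.3 116.9 118.7 155.3 159.1 158.9 162.4 157.5 158.1
 164.1 161.2 157.4 164.3 159.3 159.3 157.1 158.4 158.8 158.6 156.6   3.4
  -0.9   0. ]
[-0.   1.8 55.9 62.1 63.1 58.5 62.1 61.1 69.7 84.3 83.9 76.3 64.3 74.6
 82.9 80.3 74.8 62.2 77.6 79.2 78.6 74.4 64.9 58.7 82.  81.7 84.3 60.7
 62.3 63.7 59.1 57.9 62.2 -1.6  0.4  0.2  0.9]
```

```bash
cat >> h.py <<'E'
def plan(x,y,z,psi,rotfirst=True):
    s=manip.read_state(); q=s["eef_pos"]; cur=s["eef_rot"][2]
    t=-np.degrees((psi-cur+np.pi)%(2*np.pi)-np.pi)
    a=psi if rotfirst else cur
    D=np.array([x,y,z])-q; M=np.array([[np.cos(a),np.sin(a),0],[np.sin(a),-np.cos(a),0],[0,0,-1]])
    print("t %.2f pos %s rot %s j %s F %s M %s gap %.1f"%(s["clock"],q.round(1),s["eef_rot"].round(4),s["joints"].round(2),s["wrist_force"].round(1),s["moment"].round(3),s["finger_gap"]))
    print("turn %.2f deg; shift cm"%t,(M@D/10).round(3), "dist mm %.1f"%np.linalg.norm(D))
E
python3 -c "
from h import *
plan(593,-152.5,227,1.26)"
```

```text
t 0.15 pos [188.9 516.4 227. ] rot [-3.1408e+00 -1.0000e-04  2.7908e+00] j [ 1.15  0.3   1.52  0.    1.32 -0.07] F [-0.1  0.3 -1.5] M [-0.039  0.011  0.02 ] gap 93.9
turn 87.71 deg; shift cm [-5.1324e+01  5.8925e+01  4.0000e-03] dist mm 781.4
```

Call:
carry_out --deltas '[[[0,0,0],6.75,1],[[0,0,0],6.75,1],[[0,0,0],6.75,1],[[0,0,0],6.75,1],[[0,0,0],6.75,1],[[0,0,0],6.75,1],[[0,0,0],6.75,1],[[0,0,0],6.75,1],[[0,0,0],6.75,1],[[0,0,0],6.75,1],[[0,0,0],6.75,1],[[0,0,0],6.75,1],[[0,0,0],6.75,1]]'

```text
clock: 1.23
eef_pos: [189.0, 516.4, 227.2]
eef_rot: [-3.141, 0.001, 1.253]
wrist_force: [0.2, 0.9, 0.5]
finger_gap: 94.1
```

Call:
carry_out --deltas '[[[-1.5,1.75,0],0,1],[[-2,2.3,0],0,1],[[-2,2.3,0],0,1],[[-2,2.3,0],0,1],[[-2,2.3,0],0,1],[[-2,2.3,0],0,1],[[-2,2.3,0],0,1],[[-2,2.3,0],0,1],[[-2,2.3,0],0,1],[[-2,2.3,0],0,1],[[-2,2.3,0],0,1],[[-2,2.3,0],0,1],[[-2,2.3,0],0,1],[[-2,2.3,0],0,1],[[-2,2.3,0],0,1],[[-2,2.3,0],0,1],[[-2,2.3,0],0,1],[[-2,2.3,0],0,1],[[-2,2.3,0],0,1],[[-2,2.3,0],0,1]]'

```text
clock: 2.9
eef_pos: [501.0, -0.3, 227.3]
eef_rot: [-3.141, 0.0, 1.259]
wrist_force: [0.0, 0.3, 0.9]
finger_gap: 94.6
```

```bash
python3 -c "
from h import *
cap('top','top1');cap('scene','sc1');plan(593,-152.5,227,1.26)"
```

```text
t 3.00 pos [501.7  -1.7 226.9] rot [-3.1411e+00  6.0000e-04  1.2561e+00] j [-0.08  0.19  1.66 -0.    1.29  0.24] F [-0.1  0.9  0.9] M [-0.028  0.096  0.045] gap 93.8
turn -0.22 deg; shift cm [-1.1565e+01  1.3305e+01 -1.1000e-02] dist mm 176.3
```

View pics/top1.png

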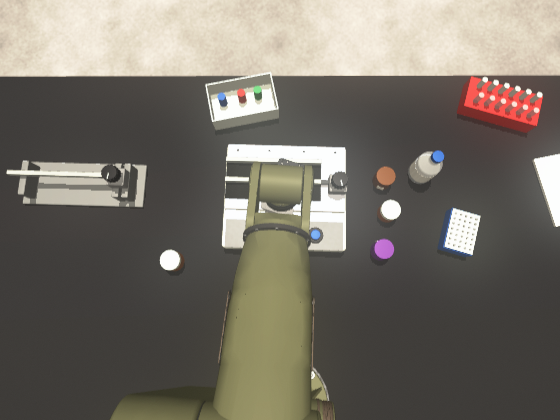

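```bash
python3 -c "
from h import *
p,d,c=cap('wrist','wr1'); print(c)
np.savez('pics/wr1.npz',p=p,d=d,mtx=c['mtx'],eye=c['eye'],o=c['orientation'])"
```

```text
{'mtx': array([[313.98433577,   0.        , 278.32206028],
       [  0.        , 313.98433577, 205.9299296 ],
       [  0.        ,   0.        ,   1.        ]]), 'eye': array([522.33414909,  60.91637735, 383.69537522]), 'orientation': array([ 2.91007454e+00, -6.58671035e-04, -3.15501020e-01])}
```

View pics/wr1.png

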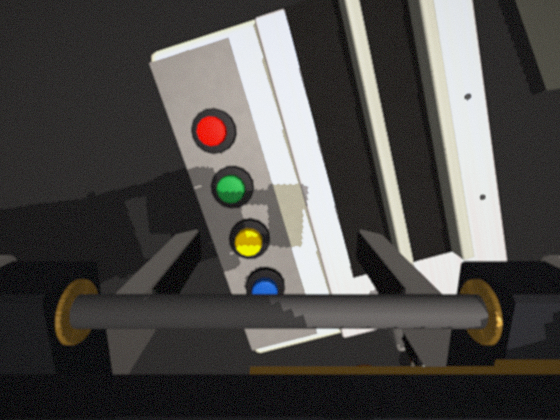

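```bash
python3 -c "
from h import *
np.set_printoptions(precision=1,suppress=True)
p,d,c=load('wr1')
for n,a in dict(red=(210,131,78),green=(230,188,78),yel=(248,242,78),housFL=(152,62,60),railfront_a=(411,0,97),railfront_b=(447,200,97),barback_a=(358,0,97),barback_b=(404,200,97),barfront_a=(343,0,97),platFL=(257,18,75)).items(): print(n,ray(*a,c))
th=-.0275;o=np.array([568.8,-10])
def mx(x,y): return o+np.array([np.cos(th)*x-np.sin(th)*y,np.sin(th)*x+np.cos(th)*y])
for a in [(90,170),(90,-100),(-150,175),(-43,170),(25,-142)]: print(a,mx(*a))
"
```

```text
red [461.3  81.7  78. ]
green [460.5  24.4  78. ]
yel [458.7 -34.2  78. ]
housFL [428.  160.1  60. ]
railfront_a [657.4 126.6  97. ]
railfront_b [653.1 -46.9  97. ]
barback_a [616.4 139.9  97. ]
barback_b [614.9 -34.4  97. ]
barfront_a [604.8 143.7  97. ]
platFL [535. 160.  75.]
(90, 170) [663.4 157.5]
(90, -100) [ 656.  -112.4]
(-150, 175) [423.7 169.1]
(-43, 170) [530.5 161.1]
(25, -142) [ 589.9 -152.6]
```

Call:
carry_out --deltas '[[[-2,2.2,0],0,1],[[-2,2.2,0],0,1],[[-2,2.2,0],0,1],[[-2,2.2,0],0,1],[[-2,2.2,0],0,1],[[-1.6,2.2,0],0,1],[[0,0,0],0,1],[[0,0,0],0,1],[[0,0,0],0,1]]'

```text
clock: 3.8
eef_pos: [590.3, -148.5, 227.3]
eef_rot: [-3.141, -0.0, 1.26]
wrist_force: [0.3, -0.1, -0.5]
finger_gap: 93.8
```

```bash
python3 -c "
from h import *
p,d,c=cap('top','top2');crop(p,250,400,130,240,5,'top2c');p,d,c=cap('scene','sc2');crop(p,150,330,150,290,4.4,'sc2c');plan(592,-152.5,150,1.26)"
```

```text
t 3.90 pos [ 590.3 -148.4  227.8] rot [ 3.1415e+00 -1.0000e-04  1.2606e+00] j [-0.31  0.43  1.34  0.    1.37  0.  ] F [ 0.4 -0.   0.1] M [-0.072  0.11  -0.03 ] gap 94.1
turn 0.03 deg; shift cm [-0.343  0.285  7.776] dist mm 77.9
```

View pics/sc2c.png

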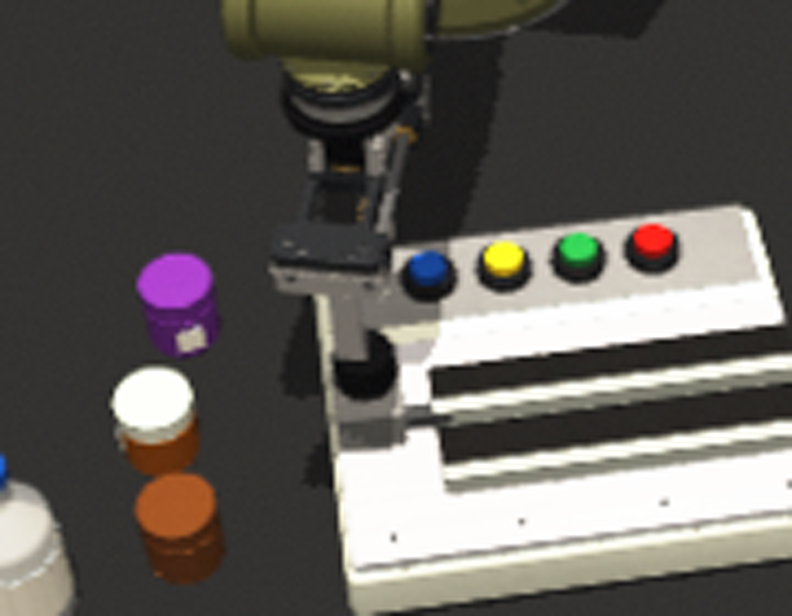

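Call:
carry_out --deltas '[[[-0.3,0.3,0.8],0,1],[[0,0,1],0,1],[[0,0,1],0,1],[[0,0,1],0,1],[[0,0,1],0,1],[[0,0,1],0,1],[[0,0,1],0,1],[[0,0,1],0,1],[[0,0,0],0,1]]'

```text
clock: 4.65
eef_pos: [591.8, -153.2, 146.9]
eef_rot: [-3.138, -0.0, 1.259]
wrist_force: [-1.1, 0.3, -0.6]
finger_gap: 93.9
```

Call:
carry_out --deltas '[[[0,0,0],0,0.6],[[0,0,0],0,0.5],[[0,0,0],0,0.4],[[0,0,0],0,0.3],[[0,0,0],0,0.3],[[0,0,0],0,0.3],[[0,0,0],0,0.3]]' --grip_force 20

```text
clock: 5.23
eef_pos: [592.6, -153.5, 149.6]
eef_rot: [3.141, 0.0, 1.259]
wrist_force: [-0.2, -0.5, -0.2]
finger_gap: 50.8
```

```bash
python3 -c "
from h import *
p,d,c=cap('scene','sc3');crop(p,200,330,190,290,6,'sc3c');plan(592,-152.5,150,1.26)"
```

```text
t 5.28 pos [ 592.6 -153.5  149.6] rot [ 3.1414e+00 -1.0000e-04  1.2592e+00] j [-0.31  0.51  1.42  0.    1.22 -0.  ] F [ 0.1 -0.3  0. ] M [-0.067  0.045 -0.002] gap 46.7
turn -0.04 deg; shift cm [ 0.072 -0.089 -0.043] dist mm 1.2
```

View pics/sc3c.png

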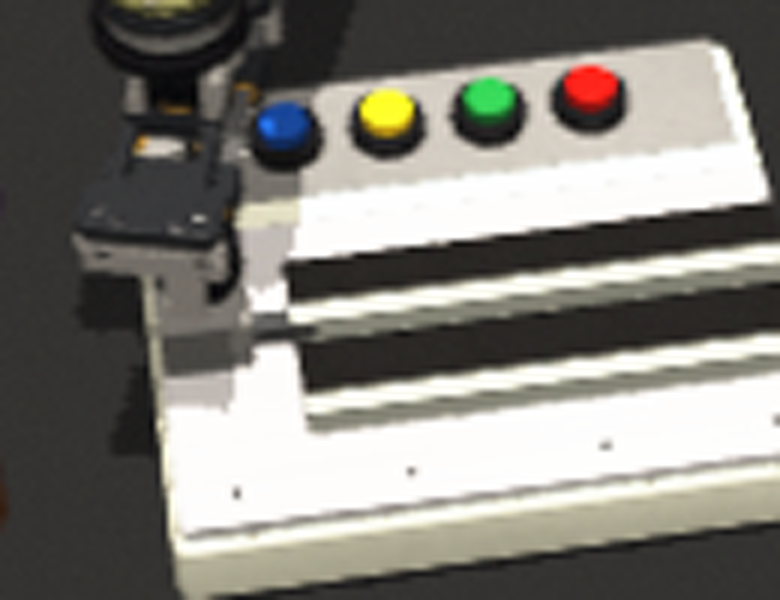

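Fingers are still closing. Continue closing, then try one direction (+30° about tool z, clockwise from above).

Call:
carry_out --deltas '[[[0,0,0],0,0.3],[[0,0,0],0,0.3],[[0,0,0],0,0.3]]' --grip_force 20

```text
clock: 5.53
eef_pos: [594.4, -154.1, 149.8]
eef_rot: [3.136, -0.0, 1.259]
wrist_force: [17.6, -5.5, -6.7]
finger_gap: 41.4
```

Call:
carry_out --deltas '[[[0,0,0],5,0.3],[[0,0,0],5,0.3],[[0,0,0],5,0.3],[[0,0,0],5,0.3],[[0,0,0],5,0.3],[[0,0,0],5,0.3],[[0,0,0],0,0.3]]' --grip_force 20

```text
clock: 6.12
eef_pos: [594.9, -154.0, 150.4]
eef_rot: [3.136, -0.004, 0.73]
wrist_force: [17.5, -4.3, -3.8]
finger_gap: 41.7
```

```bash
python3 -c "
from h import *
p,d,c=cap('scene','sc4');crop(p,200,330,190,290,6,'sc4c');plan(592,-152.5,150,1.26)"
```

```text
t 6.17 pos [ 594.9 -154.   150.4] rot [ 3.1355 -0.0039  0.7343] j [-0.31  0.51  1.42  0.    1.21  0.52] F [17.7 -3.9 -3.9] M [-0.783 -3.088 -0.064] gap 41.9
turn -30.12 deg; shift cm [ 0.052 -0.319  0.037] dist mm 3.3
```

View pics/sc4c.png

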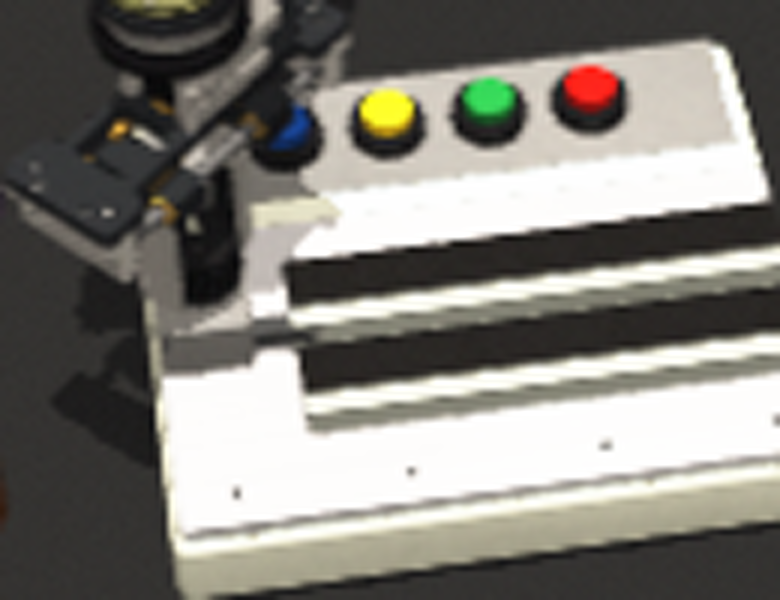

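```bash
python3 -c "
from h import *
a=cv2.imread('pics/sc3.png').astype(int).sum(2);b=cv2.imread('pics/sc4.png').astype(int).sum(2)
for u in (290,310): print(a[225:262,u]);print(b[225:262,u])
"
```

```text
[759 759 750 298 116 117 115 116 114 152 433 736 729 641 392 376 333  81
 120 119 119 119 119 119 125 371 747 742 739 383 395 432 675 761 761 760
 761]
[758 759 750 299 108 112 119 114 113 115 246 627 735 722 388 388 359 248
 119 116 122 120 125 122 124 372 747 742 737 378 388 433 675 761 761 760
 760]
[587 120 112 117 119 117 113 330 725 738 728 342 379 343 175 121 117 123
 116 118 119 117 271 678 742 734 444 391 385 495 751 760 760 759 760 759
 759]
[584 116 112 116 113 117 115 123 361 737 733 665 387 370 330 106 119 119
 117 118 117 117 279 676 742 735 448 391 381 493 750 759 759 759 760 759
 759]
```

Call:
carry_out --deltas '[[[0.1,0.15,0],0,0.3],[[0.1,0.1,0],0,0.3],[[0,0,0],-4,0.3],[[0,0,0],-4,0.3],[[0,0,0],-4,0.3],[[0,0,0],0,0.3]]' --grip_force 20

```text
clock: 6.67
eef_pos: [595.2, -153.9, 150.2]
eef_rot: [-3.141, 0.001, 0.95]
wrist_force: [-7.0, 1.9, 9.3]
finger_gap: 41.4
```

```bash
python3 -c "
from h import *
plan(596,-152.5,150,1.26)"
```

```text
t 6.67 pos [ 595.2 -153.9  150.2] rot [-3.1405e+00  5.0000e-04  9.4970e-01] j [-0.31  0.51  1.41 -0.    1.22  0.31] F [-7.   1.9  9.3] M [0.297 1.552 0.087] gap 41.4
turn -17.78 deg; shift cm [0.153 0.03  0.02 ] dist mm 1.6
```

Call:
carry_out --deltas '[[[0,-0.06,0],-6,0.3],[[0,0,0],-7,0.3],[[0,0,0],-7,0.3],[[0,0,0],-7,0.3],[[0,0,0],-7,0.3],[[0,0,0],-7,0.3],[[0,0,0],-7,0.3],[[0,0,0],-7,0.3],[[0,0,0],-7,0.3],[[0,0,0],-7,0.3],[[0,0,0],-7,0.3],[[0,0,0],-7,0.3],[[0,0,0],-7,0.3],[[0,0,0],-7,0.3],[[0,0,0],-7,0.3],[[0,0,0],0,0.3]]' --grip_force 20

```text
clock: 8.0
eef_pos: [594.2, -154.2, 150.2]
eef_rot: [-3.14, -0.002, 2.768]
wrist_force: [-12.7, -3.3, 10.9]
finger_gap: 41.5
```

```bash
python3 -c "
from h import *
p,d,c=cap('scene','sc5');crop(p,200,330,190,290,6,'sc5c');plan(596,-152.5,150,1.26)"
```

```text
t 8.05 pos [ 594.2 -154.2  150.2] rot [-3.1400e+00 -2.1000e-03  2.7623e+00] j [-0.31  0.51  1.41 -0.    1.22 -1.5 ] F [-13.1  -2.4  12.1] M [-0.379  2.39   0.036] gap 41.1
turn 86.08 deg; shift cm [0.215 0.122 0.019] dist mm 2.5
```

View pics/sc5c.png

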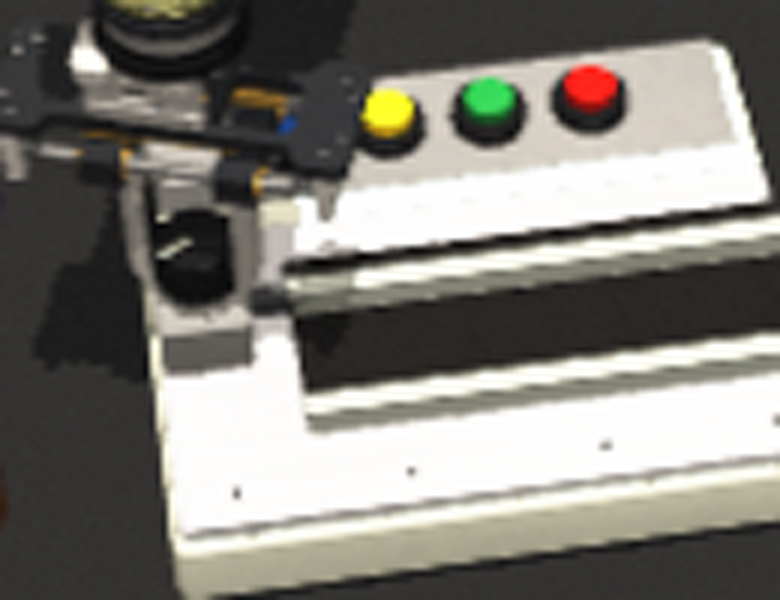

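Call:
carry_out --deltas '[[[0,0,0],-7,0.3],[[0,0,0],-7,0.3],[[0,0,0],-7,0.3],[[0,0,0],-7,0.3],[[0,0,0],-7,0.3],[[0,0,0],-7,0.3],[[0,0,0],-6,0.3],[[0,0,0],0,0.3]]' --grip_force 20

```text
clock: 8.72
eef_pos: [594.2, -154.7, 150.2]
eef_rot: [-3.141, -0.003, -2.679]
wrist_force: [-12.2, -5.9, 10.0]
finger_gap: 41.5
```

Call:
carry_out --deltas '[[[0,0,0],0,0.6],[[0,0,0],0,0.8],[[0,0,0],0,0.9],[[0,0,0],0,1],[[0,0,0],0,1],[[0,0,0],0,1]]'

```text
clock: 9.22
eef_pos: [595.3, -153.5, 149.3]
eef_rot: [3.141, -0.0, -2.685]
wrist_force: [-0.5, 0.6, -0.7]
finger_gap: 78.2
```

Call:
carry_out --deltas '[[[0,0,-1],0,1],[[0,0,-2],0,1],[[0,0,-2],0,1],[[0,0,-2],0,1],[[0,0,-2],0,1],[[0,0,-1],0,1],[[0,0,0],0,1]]'

```text
clock: 9.8
eef_pos: [595.9, -153.8, 252.3]
eef_rot: [-3.139, 0.003, -2.685]
wrist_force: [-0.1, 0.3, 0.7]
finger_gap: 94.2
```

```bash
python3 -c "
from h import *
p,d,c=cap('scene','sc6');crop(p,200,330,190,290,6,'sc6c');p,d,c=cap('top','top6');plan(530,-309,250,-1.57)"
```

```text
t 9.90 pos [ 595.1 -153.6  248.9] rot [ 3.1413e+00 -3.0000e-04 -2.6852e+00] j [-0.31  0.43  1.29 -0.    1.42 -2.34] F [ 0.7 -0.  -1.4] M [ 0.097  0.038 -0.003] gap 93.9
turn -63.90 deg; shift cm [15.538  6.523 -0.11 ] dist mm 168.5
```

View pics/sc6c.png

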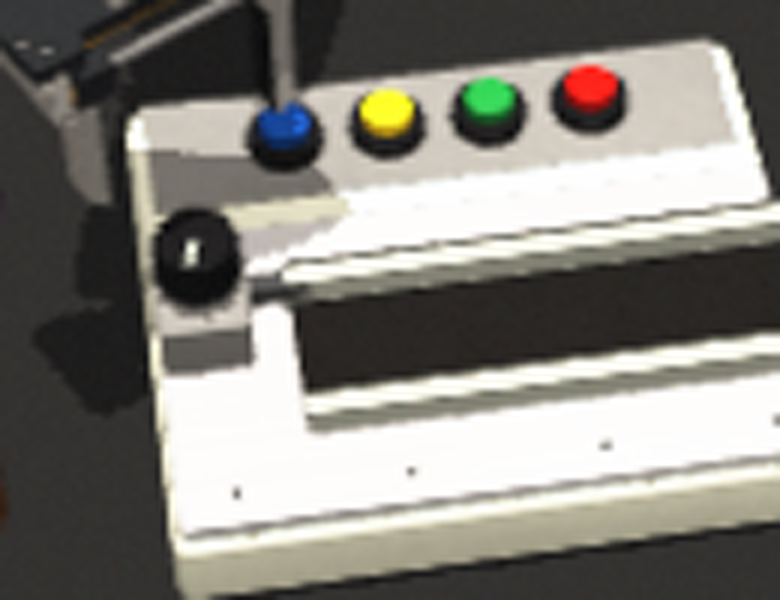

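View pics/top6.png

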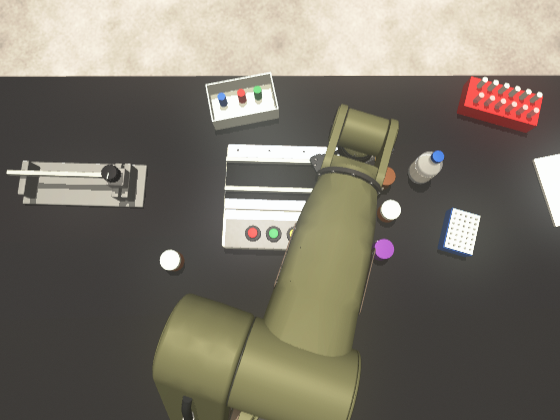

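```bash
python3 -c "
from h import *
plan(530,-309,200,3.114)"
```

```text
t 9.90 pos [ 595.1 -153.6  248.9] rot [ 3.1413e+00 -3.0000e-04 -2.6852e+00] j [-0.31  0.43  1.29 -0.    1.42 -2.34] F [ 0.7 -0.  -1.4] M [ 0.097  0.038 -0.003] gap 93.9
turn 27.73 deg; shift cm [  6.079 -15.717   4.89 ] dist mm 175.5
```

Call:
carry_out --deltas '[[[0,0,0],6.9,1],[[0,0,0],6.9,1],[[0,0,0],6.9,1],[[0,0,0],7,1],[[0.6,-1.6,0],0,1],[[0.6,-1.6,0],0,1],[[0.6,-1.6,0],0,1],[[0.6,-1.6,0],0,1],[[0.6,-1.6,0],0,1],[[0.6,-1.6,0.9],0,1],[[0.6,-1.6,1],0,1],[[0.6,-1.6,1],0,1],[[0.6,-1.6,1],0,1],[[0.7,-1.3,1],0,1],[[0,0,0],0,1],[[0,0,0],0,1]]'

```text
clock: 11.23
eef_pos: [529.4, -309.0, 199.2]
eef_rot: [3.14, -0.002, 3.113]
wrist_force: [-0.1, 0.1, 1.0]
finger_gap: 93.9
```

```bash
python3 -c "
from h import *
p,d,c=cap('scene','sc7');crop(p,100,260,180,310,4.6,'sc7c');p,d,c=cap('wrist','wr7');plan(530,-309,40,3.114)"
```

```text
t 11.33 pos [ 530.4 -308.4  200.6] rot [3.1416e+00 3.0000e-04 3.1149e+00] j [-0.59  0.46  1.36  0.    1.32 -2.13] F [ 0.2 -0.8  0.4] M [ 0.068  0.055 -0.035] gap 94.1
turn 0.05 deg; shift cm [ 0.035 -0.061 16.064] dist mm 160.6
```

View pics/sc7c.png

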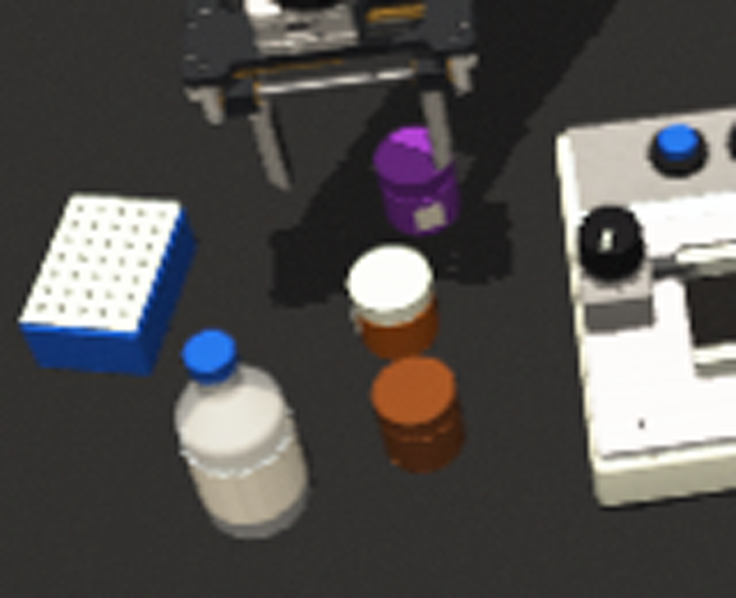

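View pics/wr7.png

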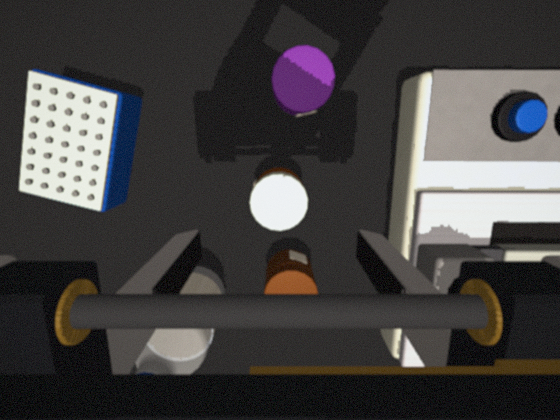

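```bash
python3 -c "
from h import *
c=vision.calibration('wrist')
print(c['eye'])
print('jar',ray(278.5,201.5,62,c),'purple',ray(303,79,62,c))
print(proj([530,-309,62],c))
z=cv2.imread('pics/sc7.png')[:,:,::-1].copy(); cs=vision.calibration('scene')
print([ (b,ray(*b[0],62,cs)) for b in blobs(z,(0,0,225),(180,30,255),60) if b[0][0]<230 and b[0][0]>140])
"
```

```text
[ 464.07057339 -307.12428636  357.42825925]
jar [ 530.01595947 -308.50556508   62.        ] purple [ 419.91865303 -283.87136021   62.        ]
(np.float64(277.9868234322865), np.float64(201.49768669957848))
[((array([154.2,  92.6]), array([136,  76,  30,  32, 352], dtype=int32)), array([-299.05914594, -381.69181343,   62.        ])), ((array([223.3, 220.5]), array([221, 210,   6,  25,  72], dtype=int32)), array([ 472.59270462, -174.57358529,   62.        ])), ((array([184.1, 240.1]), array([176, 234,  17,  13, 181], dtype=int32)), array([ 530.58567887, -308.46747604,   62.        ])), ((array([149.9, 271.2]), array([140, 264,  20,  14, 174], dtype=int32)), array([ 631.5928354 , -419.53678536,   62.        ]))]
```

Call:
carry_out --deltas '[[[0,0,2],0,1],[[0,0,2],0,1],[[0,0,2],0,1],[[0,0,2],0,1],[[0,0,2],0,1],[[0,0,2],0,1],[[0,0,1.5],0,1],[[0,0,1.5],0,1],[[0,0,1],0,1],[[0,0,0],0,1],[[0,0,0],0,0.7],[[0,0,0],0,0.5],[[0,0,0],0,0.5],[[0,0,0],0,0.5],[[0,0,0],0,0.5],[[0,0,0],0,0.5],[[0,0,0],0,0.5]]' --grip_force 20

```text
clock: 12.75
eef_pos: [530.1, -308.9, 40.8]
eef_rot: [-3.141, 0.0, 3.115]
wrist_force: [-0.4, 0.2, 2.9]
finger_gap: 55.7
```

```bash
python3 -c "
from h import *
plan(530,-309,40,3.114)"
```

```text
t 12.75 pos [ 530.1 -308.9   40.8] rot [-3.1415e+00  3.0000e-04  3.1145e+00] j [-0.59  0.64  1.49  0.    1.01 -2.13] F [-0.4  0.2  2.9] M [ 0.233  0.08  -0.015] gap 55.7
turn 0.03 deg; shift cm [ 0.013 -0.008  0.078] dist mm 0.8
```

Call:
carry_out --deltas '[[[0,0,-1],0,0.5],[[0,0,-2],0,0.5],[[0,0,-2.5],0,0.5],[[0,0,-2.5],0,0.5],[[0,0,-2.5],0,0.5],[[0,0,-2.5],0,0.5],[[0,0,-2.5],0,0.5],[[0,0,-2.5],0,0.5],[[0,0,-2],0,0.5],[[0,0,-1],0,0.5],[[0,0,0],0,0.5]]' --grip_force 20

```text
clock: 13.67
eef_pos: [530.4, -309.2, 253.0]
eef_rot: [-3.14, 0.003, 3.115]
wrist_force: [0.6, 1.0, -2.6]
finger_gap: 55.5
```

```bash
python3 -c "
from h import *
plan(622,-21.5,250,3.114)"
```

```text
t 13.67 pos [ 530.4 -309.2  253. ] rot [-3.1397e+00  3.0000e-03  3.1145e+00] j [-0.59  0.43  1.29 -0.    1.42 -2.13] F [ 0.6  1.  -2.6] M [-0.018 -0.002  0.036] gap 55.5
turn 0.03 deg; shift cm [-8.364 29.009  0.296] dist mm 301.9
```

Call:
carry_out --deltas '[[[-0.3,1,0],0,0.5],[[-0.6,2,0],0,0.5],[[-0.6,2,0],0,0.5],[[-0.6,2,0],0,0.5],[[-0.6,2,0],0,0.5],[[-0.6,2,0],0,0.5],[[-0.6,2,0],0,0.5],[[-0.6,2,0],0,0.5],[[-0.6,2,0],0,0.5],[[-0.6,2,0],0,0.5],[[-0.6,2,0],0,0.5],[[-0.6,2,0],0,0.5],[[-0.6,2,0],0,0.5],[[-0.6,2,0],0,0.5],[[-0.3,1.5,0],0,0.5],[[0,0.5,0],0,0.5],[[0,0,0],0,0.5],[[0,0,0],0,0.5]]' --grip_force 20

```text
clock: 15.17
eef_pos: [621.5, -21.6, 249.9]
eef_rot: [-3.141, -0.001, 3.115]
wrist_force: [-0.2, -1.3, -2.6]
finger_gap: 55.6
```

```bash
python3 -c "
from h import *
plan(622,-21.5,117,3.114)
p,d,c=cap('wrist','wr8');np.savez('pics/wr8.npz',p=p,d=d,mtx=c['mtx'],eye=c['eye'],o=c['orientation'])
p,d,c=cap('scene','sc8');crop(p,210,350,150,290,4.2,'sc8c')"
```

```text
t 15.17 pos [621.5 -21.6 249.9] rot [-3.1414e+00 -9.0000e-04  3.1147e+00] j [-0.09  0.45  1.27 -0.    1.43 -1.64] F [-0.2 -1.3 -2.6] M [-0.055 -0.016 -0.04 ] gap 55.6
turn 0.04 deg; shift cm [-4.8000e-02  1.1000e-02  1.3289e+01] dist mm 132.9
```

View pics/wr8.png

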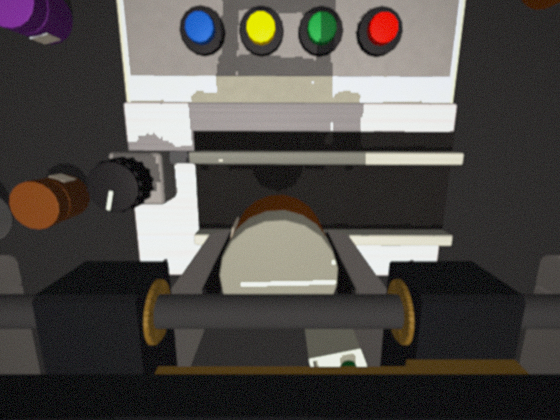

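View pics/sc8c.png

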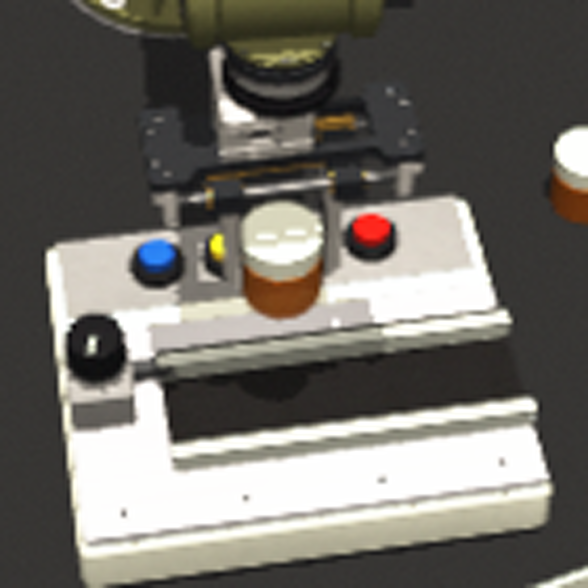

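```bash
python3 -c "
from h import *
p,d,c=load('wr8')
g=p.astype(int).sum(2)
for u in (360,415,440):
  print(u,g[148:172,u],g[226:250,u])
for a in [(210,152.5,97),(210,163,97),(400,152.5,97),(400,165,97),(400,235,97),(440,235,97)]: print(a,ray(*a,c))
"
```

```text
360 [ 56  67 118 200 302 364 408 406 410 412 400 390 399 393 402 352 251 180
 114 108 107 100 112 115] [ 93  90 103 166 223 223 238 246 321 476 600 660 681 673 670 666 671 666
 655 674 711 718 725 714]
415 [ 69  76  99 207 343 507 624 654 660 664 646 652 649 653 661 614 457 264
 130 100 129 114 112 118] [ 75  23  86 175 190 230 225 217 313 446 566 644 652 654 652 659 666 647
 648 673 686 713 711 712]
440 [ 66  71 106 172 312 488 621 666 665 653 654 646 653 657 655 611 461 261
 120 119  99 110  96 116] [ 57  50  78 144 207 219 224 209 304 430 555 627 648 654 651 647 655 660
 609 480 284 156 128 134]
(210, 152.5, 97) [573.45055629 -87.19484013  97.        ]
(210, 163, 97) [583.61895044 -87.9878146   97.        ]
(400, 152.5, 97) [578.58801368  97.95056652  97.        ]
(400, 165, 97) [590.76271434  98.69959379  97.        ]
(400, 235, 97) [663.28261907 103.16125472  97.        ]
(440, 235, 97) [664.44092329 144.64137142  97.        ]
```

Call:
carry_out --deltas '[[[-0.2,0,1],0,0.5],[[0,0,2],0,0.5],[[0,0,2],0,0.5],[[0,0,2],0,0.5],[[0,0,2],0,0.5],[[0,0,1.5],0,0.5],[[0,0,1],0,0.5],[[0,0,0.6],0,0.5],[[0,0,0.4],0,0.5],[[0,0,0.3],0,0.5],[[0,0,0.2],0,0.5],[[0,0,0],0,0.5],[[0,0,0],0,0.5]]' --grip_force 20

```text
clock: 16.35
eef_pos: [624.0, -21.4, 120.9]
eef_rot: [-3.142, 0.001, 3.115]
wrist_force: [0.8, 0.8, -2.0]
finger_gap: 55.4
```

```bash
python3 -c "
from h import *
plan(622,-21.5,116,3.114)
p,d,c=cap('scene','sc9');crop(p,210,350,150,290,4.2,'sc9c')"
```

```text
t 16.35 pos [624.  -21.4 120.9] rot [-3.1415e+00  8.0000e-04  3.1146e+00] j [-0.09  0.56  1.4  -0.    1.17 -1.64] F [ 0.8  0.8 -2. ] M [-0.    -0.029  0.003] gap 55.4
turn 0.03 deg; shift cm [ 0.204 -0.019  0.493] dist mm 5.3
```

View pics/sc9c.png

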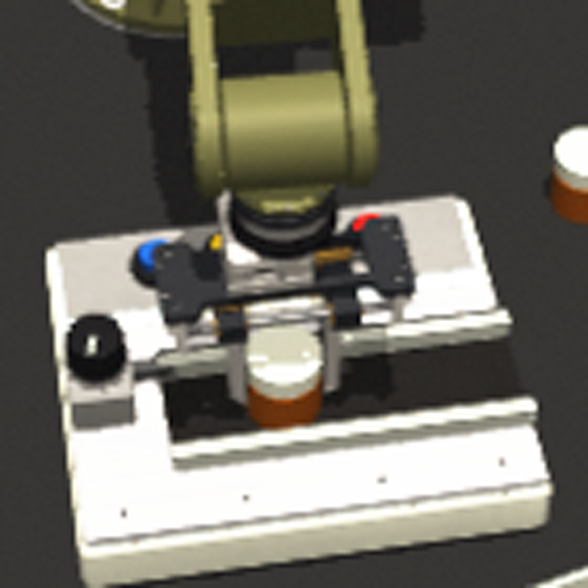

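Clear of bar and rail. Down the last few mm, feeling for contact.

Call:
carry_out --deltas '[[[0,0,0.2],0,0.5],[[0,0,0.15],0,0.5],[[0,0,0.1],0,0.5],[[0,0,0],0,0.5]]'

```text
clock: 16.73
eef_pos: [623.7, -21.3, 115.7]
eef_rot: [3.142, -0.0, 3.115]
wrist_force: [0.1, -0.9, -1.6]
finger_gap: 55.5
```

Call:
carry_out --deltas '[[[0,0,0.1],0,0.5],[[0,0,0],0,0.5]]'

```text
clock: 16.9
eef_pos: [623.8, -21.3, 114.8]
eef_rot: [3.142, -0.0, 3.115]
wrist_force: [0.0, 0.3, -2.0]
finger_gap: 55.6
```

Call:
carry_out --deltas '[[[0,0,0.1],0,0.5],[[0,0,0],0,0.5]]'

```text
clock: 17.07
eef_pos: [623.9, -21.3, 114.8]
eef_rot: [-3.142, 0.0, 3.115]
wrist_force: [-3.5, 0.6, 5.8]
finger_gap: 55.9
```

Call:
carry_out --deltas '[[[0,0,0.05],0,0.5],[[0,0,0],0,0.5]]'

```text
clock: 17.23
eef_pos: [623.9, -21.3, 114.7]
eef_rot: [-3.141, 0.001, 3.115]
wrist_force: [-5.8, 0.6, 9.5]
finger_gap: 55.9
```

Contact. Back off a little, then release and rise.

Call:
carry_out --deltas '[[[0,0,-0.1],0,0.5],[[0,0,0],0,0.65],[[0,0,0],0,0.75],[[0,0,0],0,0.75],[[0,0,0],0,0.75],[[0,0,-1],0,0.75],[[0,0,-2],0,0.75],[[0,0,-2],0,0.75],[[0,0,-2],0,0.75],[[0,0,-2],0,0.75],[[0,0,-2],0,0.75],[[0,0,-1],0,0.8],[[0,0,0],0,1]]'

```text
clock: 18.32
eef_pos: [624.5, -21.4, 237.3]
eef_rot: [-3.141, 0.004, 3.115]
wrist_force: [-0.6, -1.2, 0.5]
finger_gap: 79.1
```

```bash
python3 -c "
from h import *
plan(388,311,236,3.114)
p,d,c=cap('top','top10')
p,d,c=cap('scene','sc10');crop(p,210,400,150,290,4,'sc10c')
print([ (b,ray(*b[0],62,c)) for b in blobs(p,(0,0,225),(180,30,255),60) if b[0][0]>340])"
```

```text
t 18.32 pos [624.5 -21.4 237.3] rot [-3.1413  0.0043  3.1146] j [-0.09  0.46  1.28 -0.    1.4  -1.64] F [-0.6 -1.2  0.5] M [ 0.014 -0.019  0.007] gap 79.1
turn 0.03 deg; shift cm [24.561 32.574  0.133] dist mm 408.0
[((array([376.5,  66.4]), array([ 353,   49,   55,   36, 1381], dtype=int32)), array([-303.63584288,  616.36052483,   62.        ])), ((array([341.6,  63.6]), array([335,  54,  13,  26, 217], dtype=int32)), array([-356.86240419,  467.71907741,   62.        ])), ((array([486.4,  84.7]), array([ 441,   56,   96,   46, 1359], dtype=int32)), array([ -74.64833237, 1036.46054712,   62.        ])), ((array([533.5, 110. ]), array([527,  99,  14,  22, 141], dtype=int32)), array([ 127.23516251, 1142.35509672,   62.        ])), ((array([350. , 185.9]), array([342, 181,  17,  11, 141], dtype=int32)), array([399.15048407, 284.26239234,  62.        ])), ((array([475.1, 213.2]), array([437, 208,  79,  12, 203], dtype=int32)), array([602.03704554, 658.94611915,  62.        ])), ((array([547.2, 336.8]), array([529, 320,  31,  43, 773], dtype=int32)), array([1058.48102095,  651.35239081,   62.        ])), ((array([491.2, 386.4]), array([ 409,  355,  151,   65, 4381], dtype=int32)), array([1158.02569537,  435.90956632,   62.        ])), ((array([362.2, 394.9]), array([ 309,  379,  101,   41, 1159], dtype=int32)), array([1117.24324292,  104.38040499,   62.        ])), ((array([472.8, 399.1]), array([466, 387,  15,  25, 189], dtype=int32)), array([1179.53093439,  375.19544465,   62.        ])), ((array([465.2, 414.4]), array([457, 408,  20,  12, 115], dtype=int32)), array([1211.21575675,  339.98867025,   62.        ]))]
```

View pics/sc10c.png

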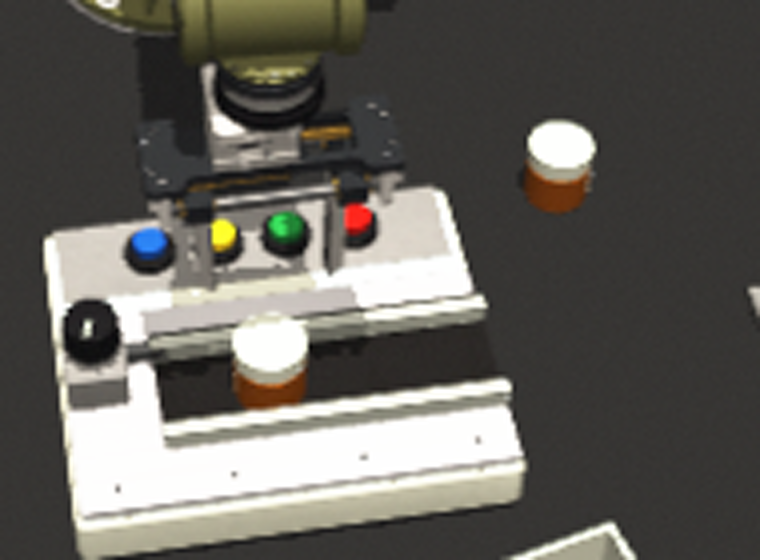

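```bash
python3 -c "
from h import *
plan(398,284.5,200,3.114)
p=cv2.imread('pics/top10.png')[:,:,::-1].copy(); c=vision.calibration('top')
print([ (b,ray(*b[0],62,c)) for b in blobs(p,(0,0,235),(180,20,255),60) if b[0][0]<220])"
```

```text
t 18.42 pos [623.7 -21.3 233.9] rot [ 3.1416e+00 -5.0000e-04  3.1145e+00] j [-0.09  0.46  1.28  0.    1.4  -1.64] F [ 0.9 -0.5 -0.6] M [ 0.027  0.006 -0.021] gap 86.5
turn 0.03 deg; shift cm [23.402 29.95   3.388] dist mm 381.6
[((array([ 54.1, 173. ]), array([  7, 171,  94,   5, 283], dtype=int32)), array([636.66363429, 656.77848581,  62.        ])), ((array([179.3, 256.2]), array([170, 247,  20,  20, 300], dtype=int32)), array([397.32965243, 283.89757992,  62.        ]))]
```

Call:
carry_out --deltas '[[[0.7,0.9,0],0,1],[[1.5,1.9,0],0,1],[[1.5,1.9,0],0,1],[[1.5,1.9,0],0,1],[[1.5,1.9,0],0,1],[[1.5,1.9,0],0,1],[[1.5,1.9,0],0,1],[[1.5,1.9,0],0,1],[[1.5,1.9,0],0,1],[[1.5,1.9,0],0,1],[[1.5,1.9,0],0,1],[[1.5,1.9,0.5],0,1],[[1.5,1.9,1],0,1],[[1.5,1.9,1],0,1],[[1.5,1.9,1],0,1],[[1.7,2.5,0],0,1],[[0,0,0],0,1],[[0,0,0],0,1]]'

```text
clock: 19.92
eef_pos: [396.6, 285.5, 198.5]
eef_rot: [-3.141, -0.001, 3.117]
wrist_force: [0.6, -0.2, 0.3]
finger_gap: 94.3
```

```bash
python3 -c "
from h import *
p,d,c=cap('wrist','wr11');print([ (b,ray(*b[0],62,c)) for b in blobs(p,(0,0,200),(180,40,255),300)])
p,d,c=cap('scene');print([ray(*b[0],62,c) for b in blobs(p,(0,0,225),(180,30,255),60) if 340<b[0][0]<400 and 150<b[0][1]<230])
plan(398,284,40,3.114)
"
```

```text
[((array([277.6, 203.4]), array([ 249,  175,   59,   58, 2701], dtype=int32)), array([397.42885165, 284.40259295,  62.        ])), ((array([ 92.6, 250.2]), array([   0,  231,  167,   63, 5079], dtype=int32)), array([440.46504721,  99.44039956,  62.        ])), ((array([170.6, 350.1]), array([156, 328,  21,  47, 422], dtype=int32)), array([556.55533706, 164.9938836 ,  62.        ])), ((array([391.5, 347.2]), array([382, 329,  21,  38, 665], dtype=int32)), array([558.94220292, 402.67303326,  62.        ])), ((array([152.6, 349.8]), array([136, 336,  29,  25, 522], dtype=int32)), array([555.69610888, 145.65167036,  62.        ]))]
[array([399.08280733, 283.91628365,  62.        ])]
t 20.02 pos [397.8 284.5 199. ] rot [-3.1410e+00 -6.0000e-04  3.1148e+00] j [ 0.55  0.19  1.72 -0.    1.23 -1.  ] F [ 1.  -0.8  0.1] M [0.032 0.024 0.035] gap 93.8
turn 0.05 deg; shift cm [-0.021 -0.049 15.896] dist mm 159.0
```

View pics/wr11.png

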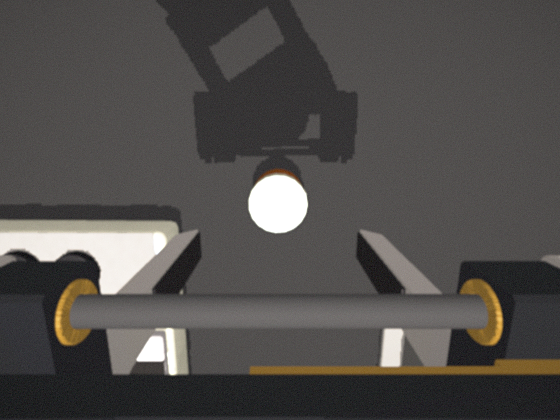

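Call:
carry_out --deltas '[[[0,0,2],0,1],[[0,0,2],0,1],[[0,0,2],0,1],[[0,0,2],0,1],[[0,0,2],0,1],[[0,0,2],0,1],[[0,0,1.5],0,1],[[0,0,1.5],0,1],[[0,0,0.9],0,1],[[0,0,0],0,1],[[0,0,0],0,0.7],[[0,0,0],0,0.5],[[0,0,0],0,0.5],[[0,0,0],0,0.5],[[0,0,0],0,0.5],[[0,0,0],0,0.5],[[0,0,0],0,0.5]]' --grip_force 20

```text
clock: 21.43
eef_pos: [398.1, 284.9, 40.7]
eef_rot: [3.141, 0.0, 3.115]
wrist_force: [-0.7, -1.0, 3.6]
finger_gap: 55.6
```

Call:
carry_out --deltas '[[[0,0,-1],0,0.5],[[0,0,-2],0,0.5],[[0,0,-2.5],0,0.5],[[0,0,-2.5],0,0.5],[[0,0,-2.5],0,0.5],[[0,0,-2.5],0,0.5],[[0,0,-2.5],0,0.5],[[0,0,-2.5],0,0.5],[[0,0,-2],0,0.5],[[0,0,-1],0,0.5],[[0,0,0],0,0.5]]' --grip_force 20

```text
clock: 22.35
eef_pos: [398.4, 285.1, 252.6]
eef_rot: [3.14, 0.003, 3.115]
wrist_force: [0.3, -0.5, -2.5]
finger_gap: 55.6
```

```bash
python3 -c "
from h import *
plan(626,88,250,3.114)
"
```

```text
t 22.35 pos [398.4 285.1 252.6] rot [3.1398e+00 2.8000e-03 3.1147e+00] j [ 0.55  0.14  1.65  0.    1.34 -1.  ] F [ 0.3 -0.5 -2.5] M [ 0.093 -0.021  0.009] gap 55.6
turn 0.04 deg; shift cm [-23.298 -19.079   0.257] dist mm 301.1
```

Call:
carry_out --deltas '[[[-0.8,-0.7,0],0,0.5],[[-1.7,-1.4,0],0,0.5],[[-1.7,-1.4,0],0,0.5],[[-1.7,-1.4,0],0,0.5],[[-1.7,-1.4,0],0,0.5],[[-1.7,-1.4,0],0,0.5],[[-1.7,-1.4,0],0,0.5],[[-1.7,-1.4,0],0,0.5],[[-1.7,-1.4,0],0,0.5],[[-1.7,-1.4,0],0,0.5],[[-1.7,-1.4,0],0,0.5],[[-1.7,-1.4,0],0,0.5],[[-1.7,-1.4,0],0,0.5],[[-1.7,-1.4,0],0,0.5],[[-0.4,-0.2,0],0,0.5],[[0,0,0],0,0.5],[[0,0,0],0,0.5],[[0,0,0],0,0.5]]' --grip_force 20

```text
clock: 23.85
eef_pos: [625.2, 88.2, 249.9]
eef_rot: [-3.142, -0.001, 3.115]
wrist_force: [0.4, -0.5, -2.0]
finger_gap: 55.7
```

```bash
python3 -c "
from h import *
plan(626.5,88,114.5,3.114)
"
```

```text
t 23.85 pos [625.2  88.2 249.9] rot [-3.1416e+00 -1.1000e-03  3.1152e+00] j [ 0.08  0.47  1.23  0.    1.44 -1.46] F [ 0.4 -0.5 -2. ] M [ 0.044  0.095 -0.009] gap 55.7
turn 0.07 deg; shift cm [-1.3500e-01 -1.3000e-02  1.3537e+01] dist mm 135.4
```

Call:
carry_out --deltas '[[[-0.1,0,1],0,0.5],[[0,0,2],0,0.5],[[0,0,2],0,0.5],[[0,0,2],0,0.5],[[0,0,2],0,0.5],[[0,0,1.5],0,0.5],[[0,0,1],0,0.5],[[0,0,0.7],0,0.5],[[0,0,0.5],0,0.5],[[0,0,0.3],0,0.5],[[0,0,0.2],0,0.5],[[0,0,0.1],0,0.5],[[0,0,0],0,0.5],[[0,0,0],0,0.5]]' --grip_force 20

```text
clock: 25.02
eef_pos: [627.0, 87.6, 117.9]
eef_rot: [3.142, 0.001, 3.115]
wrist_force: [0.7, 0.4, -2.9]
finger_gap: 55.6
```

Call:
carry_out --deltas '[[[0,0,0.1],0,0.5],[[0,0,0],0,0.5]]'

```text
clock: 25.18
eef_pos: [626.8, 87.6, 116.5]
eef_rot: [3.142, 0.0, 3.115]
wrist_force: [-1.1, 0.8, -3.0]
finger_gap: 55.7
```

Call:
carry_out --deltas '[[[0,0,0.1],0,0.5],[[0,0,0],0,0.5]]'

```text
clock: 25.35
eef_pos: [626.7, 87.6, 115.3]
eef_rot: [-3.142, -0.0, 3.115]
wrist_force: [0.1, 0.2, -3.4]
finger_gap: 56.1
```

Call:
carry_out --deltas '[[[0,0,0.1],0,0.5],[[0,0,0],0,0.5]]'

```text
clock: 25.52
eef_pos: [626.9, 87.6, 114.8]
eef_rot: [3.142, 0.0, 3.115]
wrist_force: [-1.2, -0.1, 1.5]
finger_gap: 55.8
```

Call:
carry_out --deltas '[[[0,0,0],0,0.65],[[0,0,0],0,0.75],[[0,0,0],0,0.75],[[0,0,0],0,0.75],[[0,0,-1],0,0.75],[[0,0,-2],0,0.75],[[0,0,-2],0,0.75],[[0,0,-2],0,0.75],[[0,0,-2],0,0.75],[[0,0,-2],0,0.75],[[0,0,-1.5],0,0.8],[[0,0,-0.5],0,1],[[0,0,0],0,1],[[0,0,0],0,1]]'

```text
clock: 26.68
eef_pos: [626.6, 87.6, 244.0]
eef_rot: [-3.142, -0.0, 3.115]
wrist_force: [0.7, 0.4, -0.5]
finger_gap: 91.3
```

```bash
python3 -c "
from h import *
plan(595.2,-153.6,240,3.114)
p,d,c=cap('scene','sc12');crop(p,210,400,150,290,4,'sc12c')
p,d,c=cap('top','top12')"
```

```text
t 26.68 pos [626.6  87.6 244. ] rot [-3.1415e+00 -5.0000e-04  3.1146e+00] j [ 0.08  0.48  1.24 -0.    1.43 -1.46] F [ 0.7  0.4 -0.5] M [ 0.008  0.05  -0.001] gap 91.3
turn 0.03 deg; shift cm [  2.475 -24.199   0.396] dist mm 243.3
```

View pics/sc12c.png

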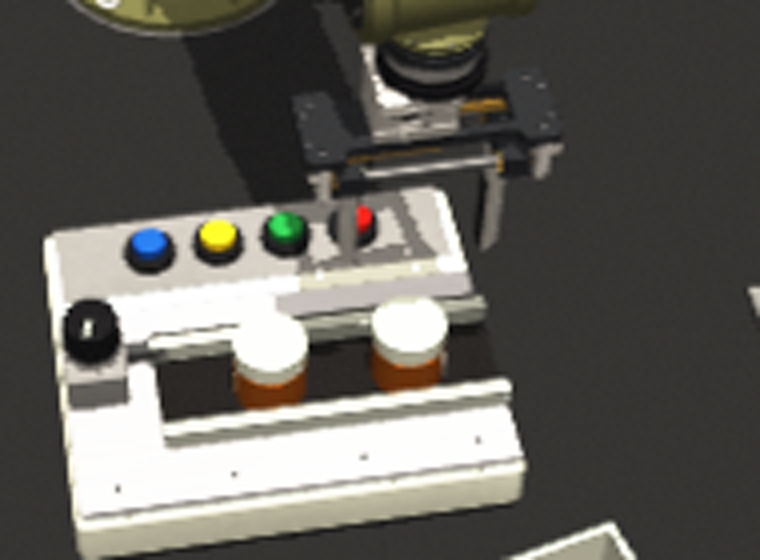

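View pics/top12.png

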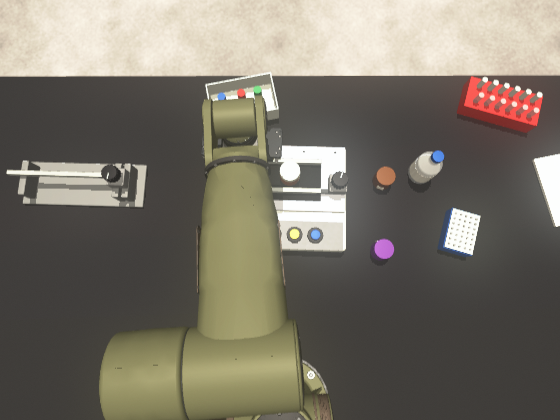

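Call:
carry_out --deltas '[[[0.1,-1,0],0,1],[[0.2,-1.8,0],0,1],[[0.2,-1.8,0],0,1],[[0.2,-1.8,0],0,1],[[0.2,-1.8,0],0,1],[[0.2,-1.8,0],0,1],[[0.2,-1.8,0],0,1],[[0.2,-1.8,0],0,1],[[0.2,-1.8,0],0,1],[[0.2,-1.8,0],0,1],[[0.2,-1.8,0],0,1],[[0.2,-1.8,0],0,1],[[0.2,-1.8,0],0,1],[[0,-1.6,0],0,1],[[0,0,0],0,1],[[0,0,0],0,1],[[0,0,0],0,1]]'

```text
clock: 28.2
eef_pos: [595.1, -153.3, 244.1]
eef_rot: [3.141, -0.001, 3.115]
wrist_force: [-0.7, 0.6, 0.4]
finger_gap: 94.2
```

```bash
python3 -c "
from h import *
plan(595.2,-153.6,150,3.114)"
```

```text
t 28.20 pos [ 595.1 -153.3  244.1] rot [ 3.1413e+00 -6.0000e-04  3.1145e+00] j [-0.31  0.43  1.3   0.    1.41 -1.86] F [-0.7  0.6  0.4] M [0.008 0.015 0.02 ] gap 94.2
turn 0.03 deg; shift cm [-0.013 -0.029  9.408] dist mm 94.1
```

Call:
carry_out --deltas '[[[0,0,1],0,1],[[0,0,2],0,1],[[0,0,2],0,1],[[0,0,2],0,1],[[0,0,1.4],0,1],[[0,0,1],0,1],[[0,0,0],0,0.6],[[0,0,0],0,0.5],[[0,0,0],0,0.4],[[0,0,0],0,0.3],[[0,0,0],0,0.3],[[0,0,0],0,0.3],[[0,0,0],0,0.3],[[0,0,0],0,0.3],[[0,0,0],0,0.3]]' --grip_force 20

```text
clock: 29.45
eef_pos: [595.3, -154.4, 150.7]
eef_rot: [-3.14, 0.0, 3.114]
wrist_force: [0.1, -6.1, 0.3]
finger_gap: 41.7
```

Call:
carry_out --deltas '[[[0,0,0],4,0.3],[[0,0,0],6,0.3],[[0,0,0],6,0.3],[[0,0,0],6,0.3],[[0,0,0],6,0.3],[[0,0,0],6,0.3],[[0,0,0],6,0.3],[[0,0,0],6,0.3],[[0,0,0],6,0.3],[[0,0,0],6,0.3],[[0,0,0],6,0.3],[[0,0,0],6,0.3],[[0,0,0],0,0.3]]' --grip_force 20

```text
clock: 30.53
eef_pos: [595.0, -154.9, 150.7]
eef_rot: [-3.141, 0.002, 1.885]
wrist_force: [-4.1, -8.2, 1.0]
finger_gap: 41.5
```

```bash
python3 -c "
from h import *
plan(595.2,-153.6,150,3.114)
p,d,c=cap('scene','sc13');crop(p,210,350,190,290,5.5,'sc13c')"
```

```text
t 30.53 pos [ 595.  -154.9  150.7] rot [-3.1407e+00  1.7000e-03  1.8854e+00] j [-0.31  0.51  1.41 -0.    1.22 -0.63] F [-4.1 -8.2  1. ] M [-1.485  0.569 -0.056] gap 41.5
turn -70.39 deg; shift cm [-0.021  0.127  0.07 ] dist mm 1.5
```

View pics/sc13c.png

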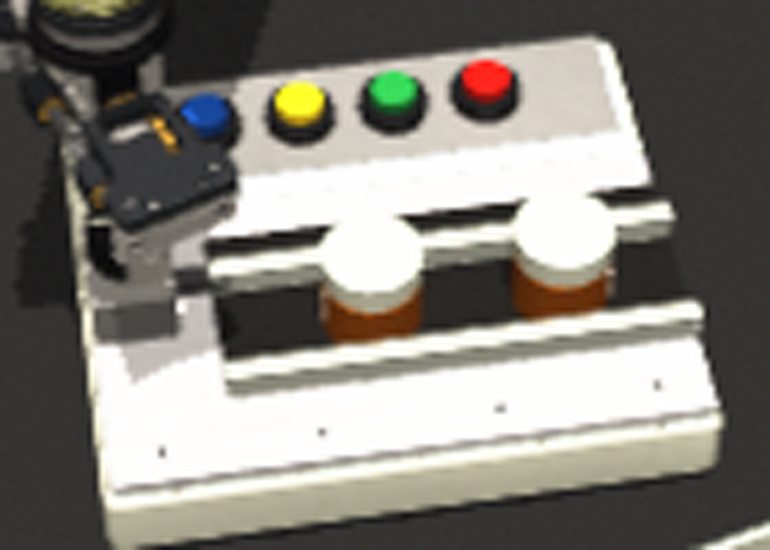

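Call:
carry_out --deltas '[[[0,0,0],5,0.3],[[0,0,0],5,0.3],[[0,0,0],5,0.3],[[0,0,0],5,0.3],[[0,0,0],0,0.3]]'

```text
clock: 31.0
eef_pos: [594.8, -154.9, 150.7]
eef_rot: [-3.141, 0.002, 1.537]
wrist_force: [-4.2, -7.7, 3.1]
finger_gap: 41.7
```

```bash
python3 -c "
from h import *
plan(595.2,-153.6,150,3.114)
p,d,c=cap('scene','sc14');crop(p,210,350,190,290,5.5,'sc14c')"
```

```text
t 31.00 pos [ 594.8 -154.9  150.7] rot [-3.1409e+00  1.9000e-03  1.5374e+00] j [-0.31  0.51  1.41 -0.    1.22 -0.28] F [-4.2 -7.7  3.1] M [-1.539  0.856 -0.075] gap 41.7
turn -90.33 deg; shift cm [-0.038  0.132  0.07 ] dist mm 1.5
```

View pics/sc14c.png

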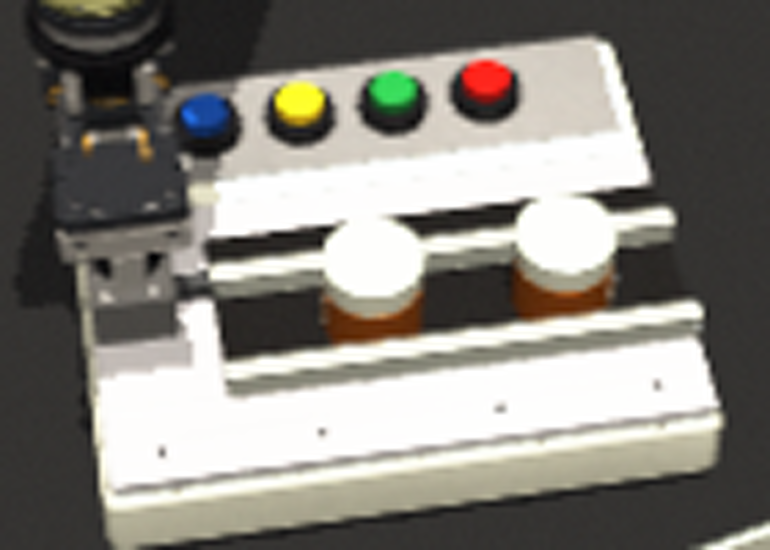

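Jars upright. Keep turning, with a little more grip, watching the moment.

Call:
carry_out --deltas '[[[0,0,0],4,0.3],[[0,0,0],4,0.3],[[0,0,0],4,0.3],[[0,0,0],0,0.3]]' --grip_force 25

```text
clock: 31.38
eef_pos: [594.7, -154.9, 150.7]
eef_rot: [-3.141, 0.002, 1.33]
wrist_force: [-6.2, -8.5, 2.8]
finger_gap: 41.7
```

```bash
python3 -c "
from h import *
plan(595.2,-153.6,150,3.114)"
```

```text
t 31.38 pos [ 594.7 -154.9  150.7] rot [-3.141e+00  2.300e-03  1.330e+00] j [-0.31  0.51  1.41 -0.    1.22 -0.07] F [-6.2 -8.5  2.8] M [-1.556  1.091  0.643] gap 41.7
turn -102.22 deg; shift cm [-0.048  0.133  0.069] dist mm 1.6
```

Call:
carry_out --deltas '[[[0,0,0],4,0.3],[[0,0,0],4,0.3],[[0,0,0],0,0.3]]'

```text
clock: 31.63
eef_pos: [595.1, -153.7, 150.7]
eef_rot: [-3.141, 0.0, 1.192]
wrist_force: [-4.3, -0.8, 4.3]
finger_gap: 42.0
```

```bash
python3 -c "
from h import *
plan(595.2,-153.6,150,3.114)
p,d,c=cap('scene','sc15');crop(p,210,350,190,290,5.5,'sc15c')"
```

```text
t 31.63 pos [ 595.1 -153.7  150.7] rot [-3.1413e+00  4.0000e-04  1.1921e+00] j [-0.31  0.51  1.41 -0.    1.22  0.07] F [-4.3 -0.8  4.3] M [-0.16   0.878  0.595] gap 42.0
turn -110.12 deg; shift cm [-0.014  0.011  0.072] dist mm 0.7
```

View pics/sc15c.png

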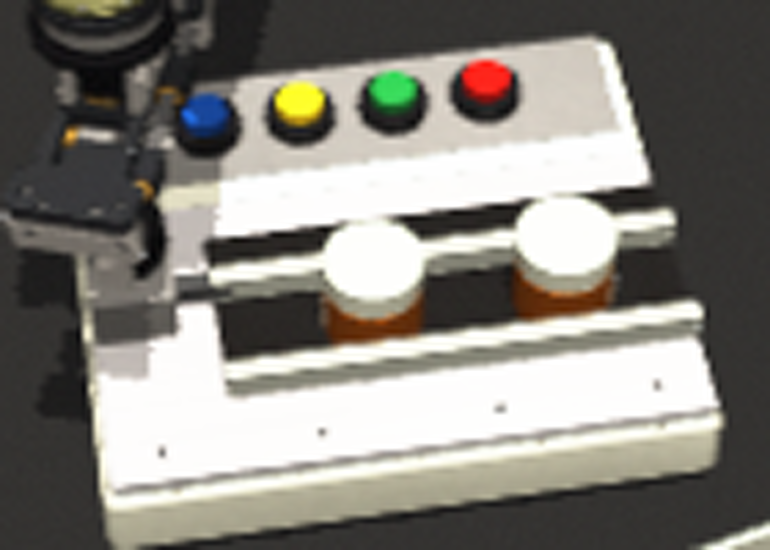

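Call:
carry_out --deltas '[[[0,0,0],0,0.6],[[0,0,0],0,0.8],[[0,0,0],0,1],[[0,0,0],0,1],[[0,0,0],0,1],[[0,0,0],0,1],[[0,0,-1],0,1],[[0,0,-2],0,1],[[0,0,-2],0,1],[[0,0,-2],0,1],[[0,0,-2],0,1],[[0,0,-1],0,1],[[0,0,0],0,1]]'

```text
clock: 32.77
eef_pos: [595.9, -153.8, 253.3]
eef_rot: [3.137, -0.0, 1.195]
wrist_force: [1.2, 0.2, -0.5]
finger_gap: 93.9
```

```bash
python3 -c "
from h import *
plan(457,-92.3,180,1.26)
p,d,c=cap('scene','sc16');crop(p,210,350,190,290,5.5,'sc16c')"
```

```text
t 32.77 pos [ 595.9 -153.8  253.3] rot [ 3.1374e+00 -3.0000e-04  1.1947e+00] j [-0.31  0.43  1.29  0.    1.42  0.06] F [ 1.2  0.2 -0.5] M [-0.038  0.068 -0.025] gap 93.9
turn -3.74 deg; shift cm [  1.608 -15.102   7.332] dist mm 168.6
```

View pics/sc16c.png

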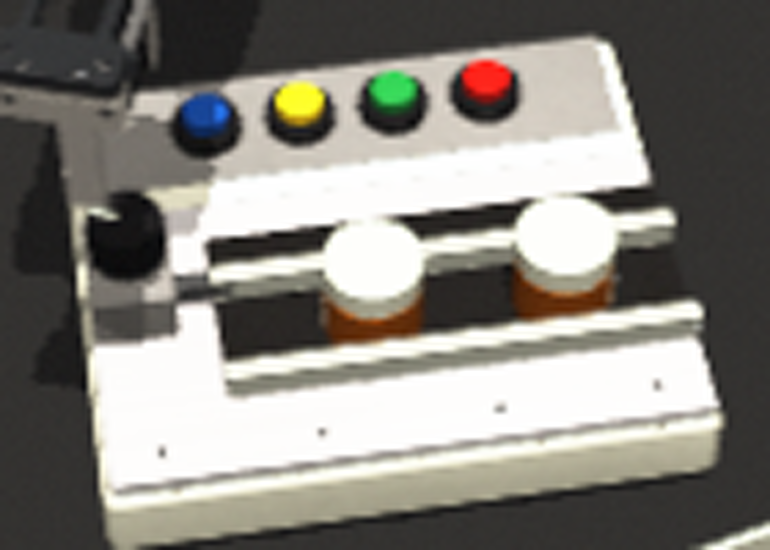

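```bash
python3 -c "
from h import *
plan(457,-92.2,160,1.543)"
```

```text
t 32.82 pos [ 595.5 -153.7  251.2] rot [ 3.1399e+00 -1.0000e-04  1.1948e+00] j [-0.31  0.43  1.29  0.    1.42  0.06] F [0.6 0.8 0.1] M [-0.124  0.048  0.026] gap 93.7
turn -19.95 deg; shift cm [  5.759 -14.011   9.124] dist mm 176.8
```

Call:
carry_out --deltas '[[[0,0,0],-5,0.5],[[0,0,0],-5,0.2],[[0,0,0],-5,0],[[0,0,0],-5,0],[[0.6,-1.4,0],0,0],[[0.6,-1.4,0],0,0],[[0.6,-1.4,0],0,0],[[0.6,-1.4,0],0,0],[[0.6,-1.4,0],0,0],[[0.6,-1.4,1],0,0],[[0.6,-1.4,2],0,0],[[0.6,-1.4,2],0,0],[[0.5,-1.4,2],0,0],[[0.4,-1.4,2],0,0],[[0,0,0],0,0],[[0,0,0],0,0],[[0,0,0],0,0]]'

```text
clock: 34.23
eef_pos: [457.7, -93.1, 161.1]
eef_rot: [3.141, 0.0, 1.544]
wrist_force: [0.1, -0.3, 0.3]
finger_gap: 0.5
```

```bash
python3 -c "
from h import *
plan(457,-92.2,101,1.543)
p,d,c=cap('wrist','wr17')
p,d,c=cap('scene','sc17');crop(p,210,350,190,290,5.5,'sc17c')"
```

```text
t 34.23 pos [457.7 -93.1 161.1] rot [3.1408e+00 2.0000e-04 1.5437e+00] j [-0.28  0.19  1.83 -0.    1.13 -0.25] F [ 0.1 -0.3  0.3] M [-0.049  0.074  0.02 ] gap 0.5
turn 0.04 deg; shift cm [ 0.092 -0.069  6.012] dist mm 60.1
```

View pics/wr17.png

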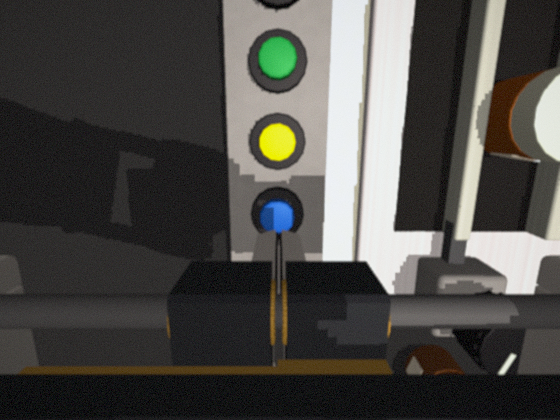

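View pics/sc17c.png

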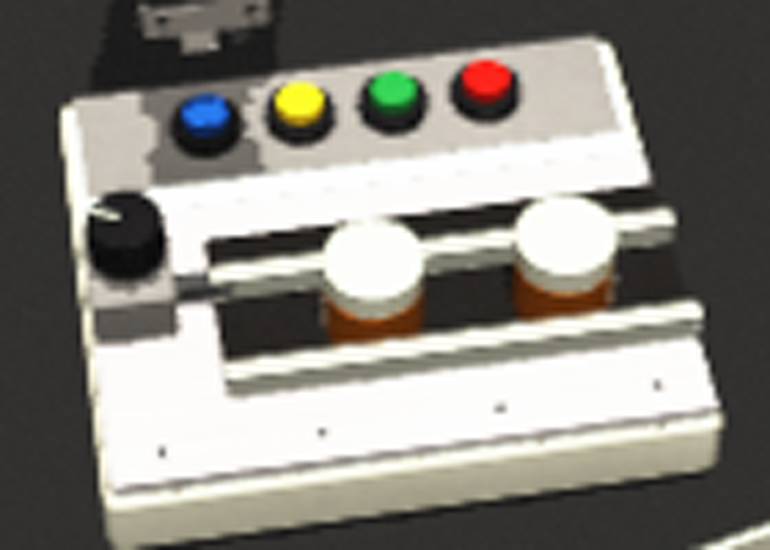

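```bash
python3 -c "
from h import *
c=vision.calibration('wrist')
print('y',ray(277,142,78,c),'g',ray(277.5,57.5,78,c)); print('expect',proj([458.5,-34.3,78],c))
p=cv2.imread('pics/wr17.png')[:,:,::-1].copy()
print(ray(560,112,137,c), ray(485,112,97,c))
crop(p,380,560,0,300,2,'wr17c')
plan(457,-92.2,101,1.543)"
```

```text
y [458.87988839 -34.73607294  78.        ] g [460.9239402   23.78328569  78.        ]
expect (np.float64(276.4764324129887), np.float64(141.4211027737012))
[616.44875275 -21.00190568 137.        ] [600.25773657 -18.19002542  97.        ]
t 34.33 pos [457.8 -93.2 161.3] rot [3.1402e+00 4.0000e-04 1.5436e+00] j [-0.28  0.19  1.83 -0.    1.13 -0.25] F [ 0.1  0.4 -0.8] M [-0.123  0.047  0.092] gap 0.7
turn 0.04 deg; shift cm [ 0.097 -0.081  6.026] dist mm 60.3
```

View pics/wr17c.png

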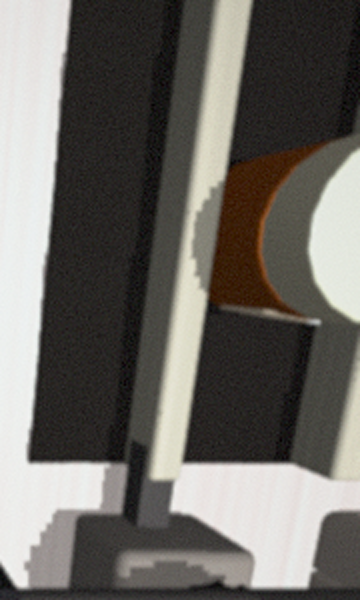

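Call:
carry_out --deltas '[[[0.08,-0.06,1.7],0,0],[[0,0,2],0,0],[[0,0,1.5],0,0],[[0,0,0.5],0,0],[[0,0,0.3],0,0],[[0,0,0.2],0,0],[[0,0,0.2],0,0],[[0,0,0],0,0]]'

```text
clock: 35.0
eef_pos: [456.8, -92.2, 98.0]
eef_rot: [3.14, 0.0, 1.544]
wrist_force: [-7.3, 2.8, 13.2]
finger_gap: 0.5
```

Call:
carry_out --deltas '[[[0,0,0.15],0,0],[[0,0,0],0,0]]'

```text
clock: 35.17
eef_pos: [456.9, -92.2, 97.6]
eef_rot: [3.14, 0.001, 1.544]
wrist_force: [-14.6, 3.6, 30.7]
finger_gap: 0.8
```

```bash
python3 -c "
from h import *
plan(457,-92.2,101,1.543)
p,d,c=cap('wrist','wr18');crop(p,180,380,180,330,4,'wr18c')
p,d,c=cap('scene','sc18');crop(p,230,310,180,240,9,'sc18c')"
```

```text
t 35.17 pos [456.9 -92.2  97.6] rot [3.1398e+00 6.0000e-04 1.5439e+00] j [-0.28  0.28  1.89 -0.    0.98 -0.25] F [-14.6   3.6  30.7] M [5.910e-01 2.891e+00 1.000e-03] gap 0.8
turn 0.05 deg; shift cm [ 0.004  0.011 -0.336] dist mm 3.4
```

View pics/sc18c.png

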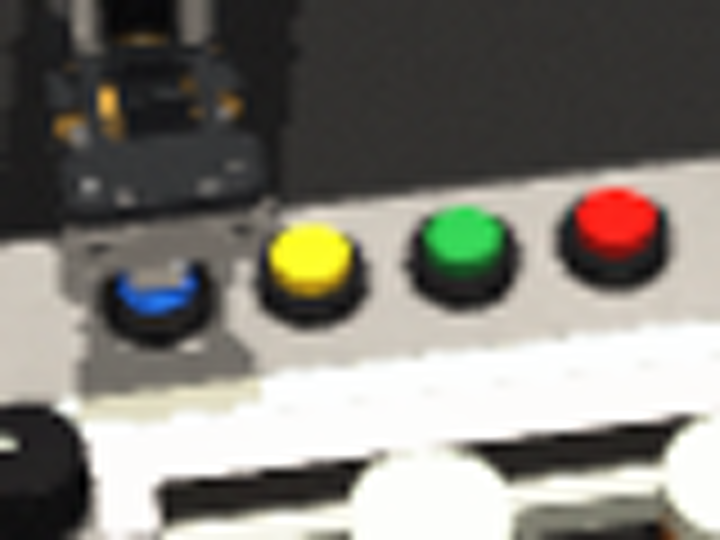

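View pics/wr18c.png

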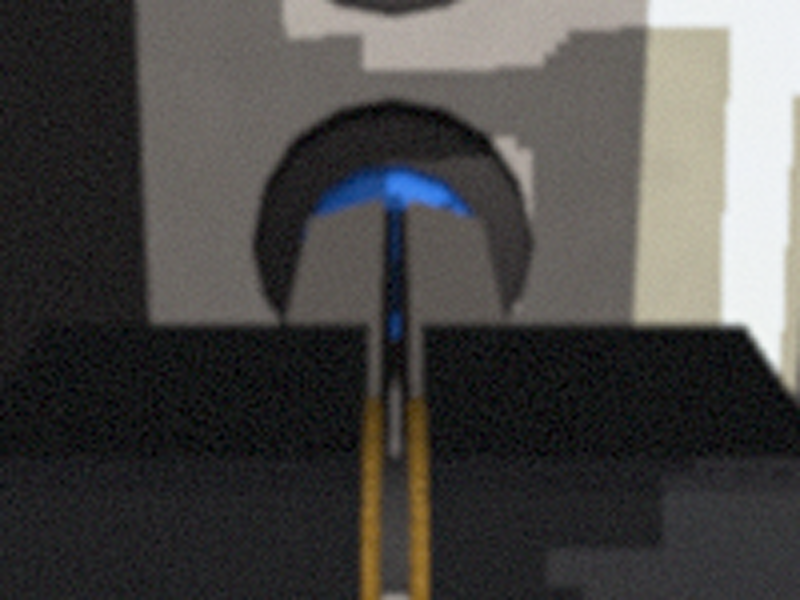

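```bash
python3 -c "
from h import *
np.set_printoptions(precision=1,suppress=True)
p,d,c=load('wr1'); W=cloud(d,c)
hsv=cv2.cvtColor(p,cv2.COLOR_RGB2HSV)
for n,cx in (('red',(210,131)),('green',(230,188)),('yel',(248,242))):
  yy,xx=np.mgrid[:420,:560]; r=np.hypot(xx-cx[0],yy-cx[1])
  for a,b in ((0,8),(8,12),(12,14),(14,16),(16,18),(18,20),(20,23),(24,28)):
    m=(r>=a)&(r<b); print(n,a,b,np.median(W[m][:,2]),p[m].mean(0))
m=(slice(150,185),slice(255,262)); print('deck',np.median(W[60:90,190:220,2]))
"

```

```text
red 0 8 81.37943785376524 [238.4  36.7  24. ]
red 8 12 81.45605118474518 [238.7  36.   23. ]
red 12 14 81.0251669265796 [226.8  32.2  21.4]
red 14 16 78.04706209920133 [138.3  36.2  33.7]
red 16 18 71.34734749066354 [63.7 50.1 50.1]
red 18 20 71.34737038981771 [68.3 65.3 64.4]
red 20 23 70.60373713846593 [101.5  96.9  94.2]
red 24 28 60.42394403149402 [156.1 149.3 143.3]
green 0 8 81.30386575804266 [ 48.3 168.5  76.7]
green 8 12 81.3344496363492 [ 43.4 154.7  69.8]
green 12 14 80.50723573630776 [ 31.  110.9  49.8]
green 14 16 71.61777873011735 [38.7 57.1 40.7]
green 16 18 71.44260548106729 [43.8 41.2 41.6]
green 18 20 71.25818954684138 [52.9 50.1 49.8]
green 20 23 61.50952656546488 [81.6 78.  75.6]
green 24 28 60.162636001911125 [133.7 128.1 122.7]
yel 0 8 81.31288987056973 [212.9 188.3   0.2]
yel 8 12 81.26988847324287 [218.7 204.2   1.9]
yel 12 14 78.64977534921746 [158.6 142.    6.6]
yel 14 16 71.45600384375601 [62.8 55.9 35.7]
yel 16 18 71.09085727045098 [57.6 54.8 55.1]
yel 18 20 70.55463001394352 [81.  77.5 75.4]
yel 20 23 60.66546959931571 [96.  91.8 88.5]
yel 24 28 60.17327335176881 [128.7 123.  118.1]
deck 60.28419207588371
```

Call:
carry_out --deltas '[[[0,0,-0.6],0,0],[[0,0,-1],0,0],[[0,0,-1.4],0,0],[[0,0,0],0,0],[[0,0,0],0,0]]'

```text
clock: 35.68
eef_pos: [456.8, -92.2, 125.8]
eef_rot: [3.139, 0.001, 1.544]
wrist_force: [-0.5, 0.2, -0.2]
finger_gap: 0.4
```

```bash
python3 -c "
from h import *
plan(458.6,-34.5,126,1.543)
p,d,c=cap('scene','sc19');crop(p,230,310,180,240,9,'sc19c')"
```

```text
t 35.68 pos [456.8 -92.2 125.8] rot [3.1393e+00 6.0000e-04 1.5437e+00] j [-0.28  0.23  1.86  0.    1.04 -0.25] F [-0.5  0.2 -0.2] M [-0.047  0.083 -0.025] gap 0.4
turn 0.04 deg; shift cm [ 5.774  0.016 -0.024] dist mm 57.7
```

View pics/sc19c.png

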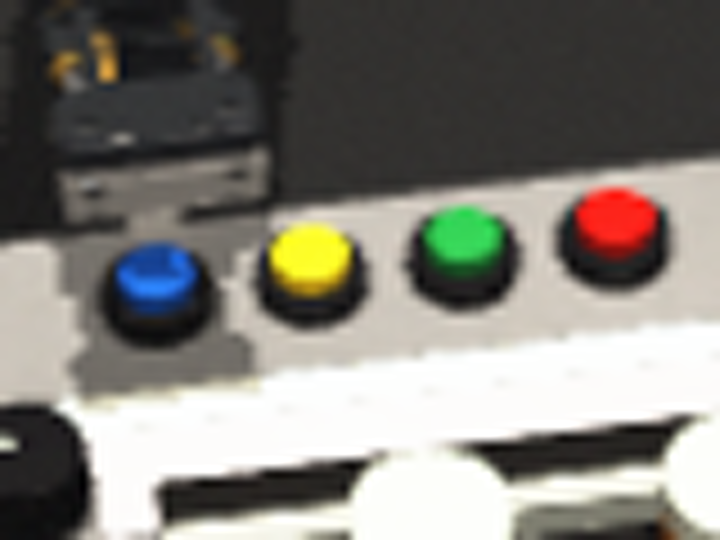

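Call:
carry_out --deltas '[[[1.8,0,0],0,0],[[2,0,0],0,0],[[2,0,0],0,0],[[0,0,0],0,0],[[0,0,1],0,0],[[0,0,1],0,0],[[0,0,0.5],0,0],[[0,0,0.3],0,0],[[0,0,0.2],0,0],[[0,0,0],0,0],[[0,0,0],0,0]]'

```text
clock: 36.65
eef_pos: [457.8, -34.6, 97.2]
eef_rot: [3.142, -0.0, 1.543]
wrist_force: [-21.3, 4.0, 49.7]
finger_gap: 0.5
```

```bash
python3 -c "
from h import *
plan(458.6,-34.5,126,1.543)
p,d,c=cap('scene','sc20');crop(p,230,310,180,240,9,'sc20c')"
```

```text
t 36.65 pos [457.8 -34.6  97.2] rot [ 3.1416 -0.      1.5431] j [-0.16  0.26  1.9   0.    0.97 -0.13] F [-21.3   4.   49.7] M [0.703 4.293 0.01 ] gap 0.5
turn 0.00 deg; shift cm [ 0.012  0.075 -2.883] dist mm 28.8
```

Call:
carry_out --deltas '[[[0,0,-0.6],0,0],[[0,0,-1],0,0],[[0,0,-1.4],0,0],[[0,0,0],0,0],[[0,0,0],0,0],[[0,0,0],0,0]]'

```text
clock: 37.2
eef_pos: [457.5, -34.3, 124.0]
eef_rot: [-3.141, -0.0, 1.543]
wrist_force: [0.6, 0.3, -0.5]
finger_gap: 0.5
```

View pics/sc20c.png

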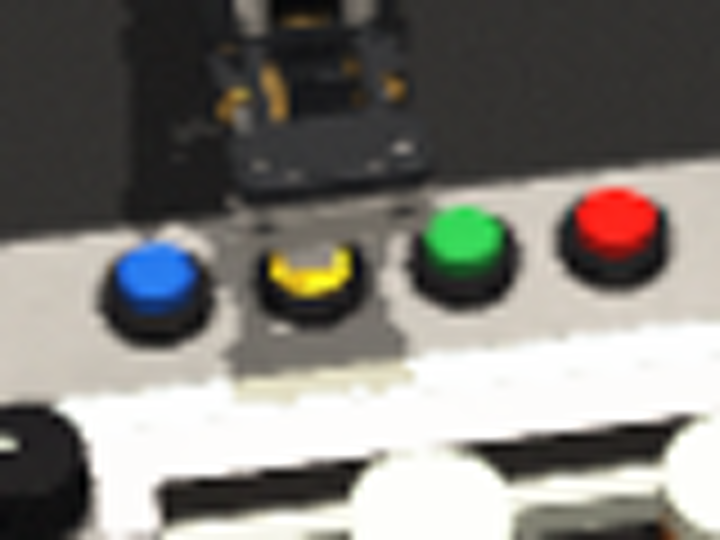

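Call:
carry_out --deltas '[[[1.8,0.1,0],0,0],[[2,0,0],0,0],[[2,0,0],0,0],[[0,0,0],0,0],[[0,0,1],0,0],[[0,0,0.8],0,0],[[0,0,0.5],0,0],[[0,0,0.3],0,0],[[0,0,0.1],0,0],[[0,0,0],0,0],[[0,0,0],0,0]]'

```text
clock: 38.12
eef_pos: [460.0, 23.4, 98.1]
eef_rot: [-3.14, 0.0, 1.543]
wrist_force: [-7.8, -1.0, 11.3]
finger_gap: 0.4
```

```bash
python3 -c "
from h import *
plan(460.5,23.6,126,1.543)
p,d,c=cap('scene','sc21');crop(p,230,310,180,240,9,'sc21c')"
```

```text
t 38.12 pos [460.   23.4  98.1] rot [-3.1403e+00  2.0000e-04  1.5431e+00] j [-0.03  0.27  1.9  -0.    0.98 -0.  ] F [-7.8 -1.  11.3] M [-0.088  1.421 -0.051] gap 0.4
turn 0.00 deg; shift cm [ 0.026  0.049 -2.793] dist mm 27.9
```

View pics/sc21c.png

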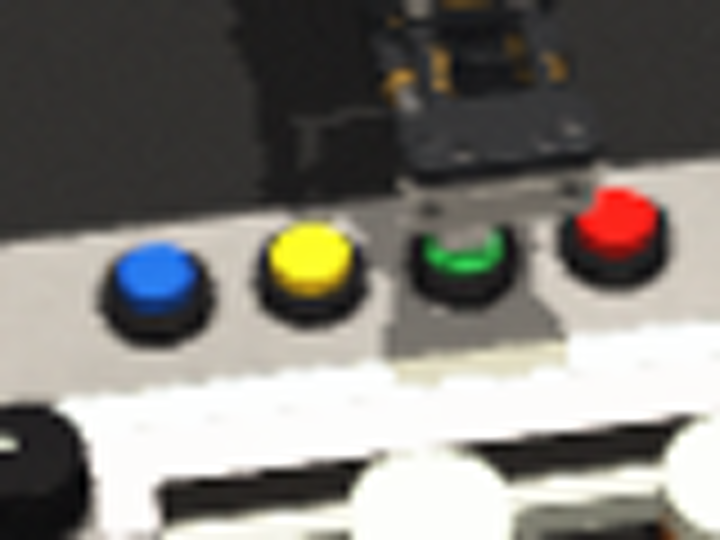

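Press a little deeper to be sure, then lift.

Call:
carry_out --deltas '[[[0,0,0.15],0,0],[[0,0,0],0,0],[[0,0,0],0,0]]'

```text
clock: 38.42
eef_pos: [460.1, 23.3, 97.7]
eef_rot: [-3.141, 0.0, 1.543]
wrist_force: [-14.1, 0.2, 28.7]
finger_gap: 0.9
```

Call:
carry_out --deltas '[[[0,0,-0.6],0,0],[[0,0,-1],0,0],[[0,0,-2],0,0],[[0,0,-3],0,0],[[0,0,-3],0,0],[[0,0,-3],0,0],[[0,0,-2],0,0],[[0,0,0],0,0],[[0,0,0],0,0]]'

```text
clock: 39.17
eef_pos: [460.6, 23.6, 243.0]
eef_rot: [3.14, 0.0, 1.543]
wrist_force: [0.6, 0.1, -0.3]
finger_gap: -0.1
```

```bash
python3 -c "
from h import *
plan(460.5,23.6,126,1.543)
p,d,c=cap('wrist','wr22');np.savez('pics/wr22.npz',p=p,d=d,mtx=c['mtx'],eye=c['eye'],o=c['orientation'])
p,d,c=cap('scene','sc22');crop(p,210,350,180,290,5.5,'sc22c')
"
```

```text
t 39.17 pos [460.6  23.6 243. ] rot [3.14   0.     1.5433] j [-0.03  0.09  1.74 -0.    1.31 -0.  ] F [ 0.6  0.1 -0.3] M [-0.054  0.032  0.028] gap -0.1
turn 0.01 deg; shift cm [ 2.00e-03 -1.10e-02  1.17e+01] dist mm 117.0
```

View pics/wr22.png

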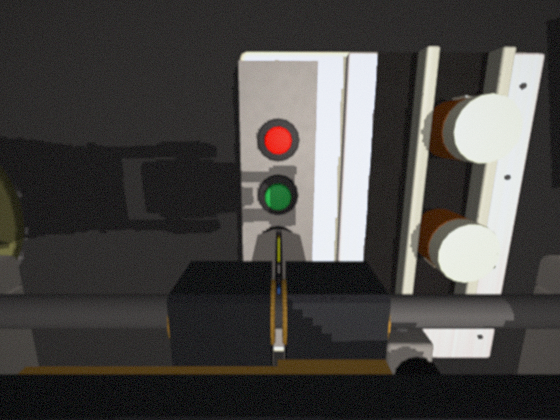

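View pics/sc22c.png

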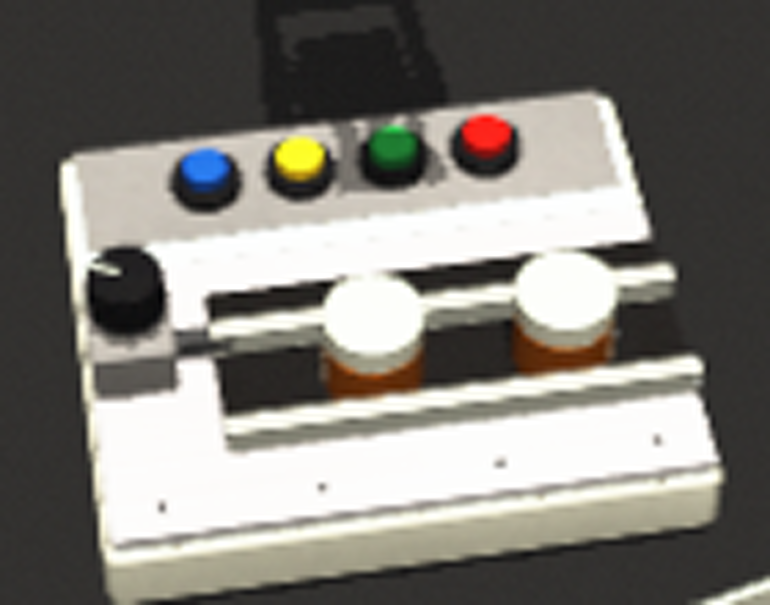

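```bash
python3 -c "
from h import *
np.set_printoptions(precision=1,suppress=True)
p,d,c=load('wr22'); g=p.astype(int).sum(2)
for v in (70,185,295):
  print(v,list(enumerate(g[v,395:525],395))[0:0], [(u,int(g[v,u])) for u in range(398,520,2)])
W=cloud(d,c)
for v in (70,185,290):
  m=np.abs(W[v,:,2]-97.5)<4; xs=W[v,m,0]; print(v,xs.round(1))
W2=cloud(*load('wr22')[1:])
# jar caps
m=(W2[...,2]>132)&(W2[...,2]<145)&(W2[...,0]>560); print(W2[m].min(0),W2[m].max(0))
from cv2 import connectedComponentsWithStats as cc
n,l,s,ce=cc(m.astype('uint8'))
for i in range(1,n):
  if s[i,4]>300: q=W2[l==i]; print(s[i,4],q.mean(0),(q.min(0)+q.max(0))/2,q.max(0)-q.min(0))
p,d,c=cap('top','top22');crop(p,205,365,130,260,5,'top22c')
"
```

```text
70 [] [(398, 100), (400, 108), (402, 116), (404, 120), (406, 92), (408, 105), (410, 67), (412, 66), (414, 82), (416, 137), (418, 202), (420, 200), (422, 207), (424, 342), (426, 606), (428, 678), (430, 660), (432, 649), (434, 640), (436, 572), (438, 202), (440, 96), (442, 90), (444, 110), (446, 91), (448, 83), (450, 119), (452, 94), (454, 123), (456, 88), (458, 104), (460, 100), (462, 96), (464, 125), (466, 95), (468, 98), (470, 97), (472, 113), (474, 62), (476, 116), (478, 87), (480, 39), (482, 81), (484, 54), (486, 136), (488, 203), (490, 206), (492, 202), (494, 202), (496, 195), (498, 248), (500, 441), (502, 606), (504, 630), (506, 621), (508, 625), (510, 620), (512, 633), (514, 690), (516, 689), (518, 683)]
185 [] [(398, 109), (400, 76), (402, 77), (404, 102), (406, 196), (408, 210), (410, 202), (412, 337), (414, 592), (416, 660), (418, 644), (420, 628), (422, 636), (424, 434), (426, 117), (428, 103), (430, 99), (432, 99), (434, 122), (436, 102), (438, 127), (440, 106), (442, 108), (444, 103), (446, 106), (448, 114), (450, 105), (452, 113), (454, 106), (456, 103), (458, 103), (460
[... 1107 characters left out ...]
598.7 598.8 600.3 601.3 602.3 603.2 603.8 605.2
 605.3 606.9 664.6 665.5 665.7 665.8 665.6 667.1 667.4 668.9 670.2 669.9
 672.4 672.1 672.6 674.2 675.8]
185 [593.2 593.8 594.3 595.2 596.1 596.8 597.5 599.2 600.3 601.3 602.6 603.
 604.5 660.1 661.2 662.3 662.7 662.9 666.2 667.2 667.6 667.4 669.3 670.9
 670.5]
290 [589.2 590.2 590.3 592.  593.  593.7 595.  595.7 597.3 598.4 599.  600.6
 657.2 657.3 658.6 659.6 659.6 660.4 662.4 663.3 664.1 664.2 665.3 668.
 669. ]
[ 573.5 -145.8  132. ] [662.1 115.1 145. ]
3831 [633.3  87.8 135.8] [633.9  87.4 135.2] [56.4 55.3  6.4]
2921 [630.  -20.2 135.7] [630.7 -21.3 135.1] [55.4 56.   6.2]
376 [ 590.6 -136.2  138.2] [ 592.4 -138.3  138.5] [37.8 14.9 12.9]
```

View pics/top22c.png

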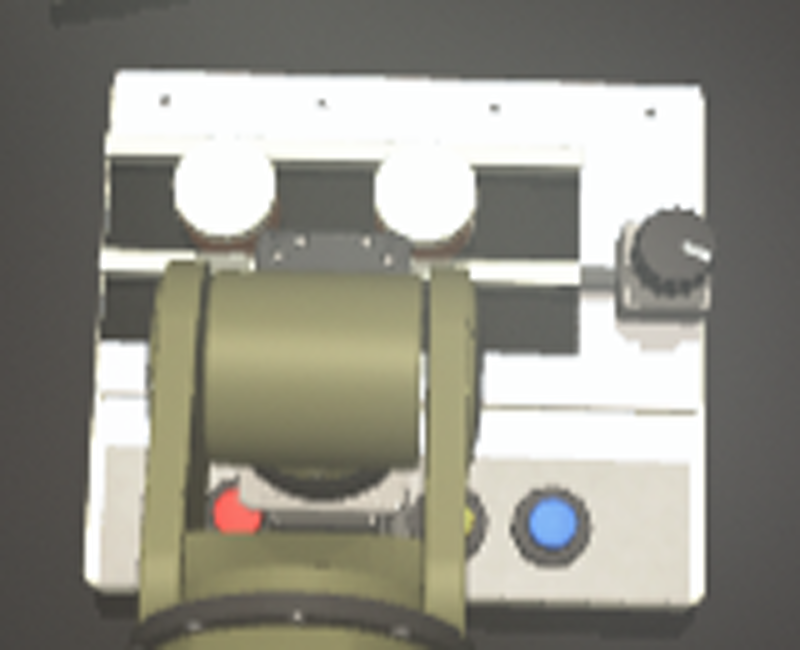

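```bash
python3 -c "
from h import *
print(workorder.sign_off())"
```

```text
the job is handed in; nothing more can be done
None
```

The job is done and handed in at about 39 s of robot time; no verdict was reported.

- **Knob:** A short clockwise trial moved the bar towards the rail, so this screw is right-handed. I loosened it counter-clockwise until the gap was about 74 mm.
- **Jars:** Two amber jars were present. The left one had been knocked about 30 mm aside during the run; I found it again and placed it. Both jars stand upright between the bar and the rail.
- **Tightening:** I turned the knob clockwise until it resisted at about 0.6 Nm and my grip slipped. The gap then measured 56–57 mm, which matches the 56 mm jars, and the jars were still held in place after the keys were pressed.
- **Keys:** I pressed blue, yellow and green in that order. Each went down to its stop, with peak forces of about 31, 50 and 29 N, and the pictures show each one up again afterwards. I never touched the red key.
- **Left alone:** The flask, the tip box and the brown and purple look-alikes were not approached closely or touched.

**Disagreement:** The wrist depth camera put the key tops at about 81 mm, not the 78 mm implied by the 60 mm housing. I took the fully-down position from the contact force, and it fits the measured 81 mm minus 6 mm of travel. The key joints and clamp joints could not be read directly, so these checks rest on pictures and forces.

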